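# Tug-test the plug-in hooks, then hang the handled gear

### The job

Before the hook rail is used, test its four plug-in hooks in order from the left end to the right end as the robot sees them: take each by its head and give it a steady straight-up tug of about 14 N (never over 20 N on a hook that holds) for about one second, then let it go; a hook that slides up instead of springing back has not latched, so draw it all the way up to show it. When all four are tested, hang every handled thing that stands on the bench by its handle on the hooks that held, one to a hook, hanging still, and nothing on the unlatched one; leave the other things on the bench alone.

Things in the scene. Friction and masses are not known exactly. Their poses are not given: they have to be found in the camera images.
- rack: Fixed hook rail: an aluminium bar 26 x 372 x 30 mm (x, y, z) on two grey feet, top of the bar 110 mm above the bench, running along its own y; four hooks are plugged into its top 100 mm apart (at y = 150, 50, -50, -150 mm of this frame). Origin: on the bench under the middle of the bar; -x of this frame is the front, towards the robot, where things hang; +y is the left end as the robot sees it.
- hook_a (a joint): Height (m) by which this plug-in hook has been drawn up out of its socket in the rail; 0 is fully home. A latched hook is sprung at about 2 N per mm (7 mm is 14 N), has 14 mm of travel and snaps back to 0 when let go. An unlatched one slides up with about 2 to 3 N, stops at 22 mm and stays where it is left. Exactly one of the four hooks is unlatched; which one, and in which socket, is to be found out by tugging.
- hook_a_head (a point): Centre of the top of this hook's grey grip head, a block 20 x 14 x 44 mm (x, y, z) above the stem; 81 mm above the top of the bar when home; 10 mm round steel stem below it. Axes as the rail's.
- hook_a_arm (a point): Point on top of this hook's level arm, 38 mm in front (-x) of its stem, where a handle bar should rest; 149 mm above the bench when home. The arm is a flat steel bar 24 mm wide (y) and 8 mm high, runs 72 mm straight towards -x of the rail from the stem, and ends about 82 mm from the stem in an upturned tip whose top is 14 mm above the arm's top. Axes as the rail's: x along the arm, away from the tip.
- hook_b (a joint): Height (m) by which this plug-in hook has been drawn up out of its socket in the rail; 0 is fully home. A latched hook is sprung at about 2 N per mm (7 mm is 14 N), has 14 mm of travel and snaps back to 0 when let go. An unlatched one slides up with about 2 to 3 N, stops at 22 mm and stays where it is left. Exactly one of the four hooks is unlatched; which one, and in which socket, is to be found out by tugging.
- hook_b_head (a point): Centre of the top of this hook's grey grip head, a block 20 x 14 x 44 mm (x, y, z) above the stem; 81 mm above the top of the bar when home; 10 mm round steel stem below it. Axes as the rail's.
- hook_b_arm (a point): Point on top of this hook's level arm, 38 mm in front (-x) of its stem, where a handle bar should rest; 149 mm above the bench when home. The arm is a flat steel bar 24 mm wide (y) and 8 mm high, runs 72 mm straight towards -x of the rail from the stem, and ends about 82 mm from the stem in an upturned tip whose top is 14 mm above the arm's top. Axes as the rail's: x along the arm, away from the tip.
- hook_c (a joint): Height (m) by which this plug-in hook has been drawn up out of its socket in the rail; 0 is fully home. A latched hook is sprung at about 2 N per mm (7 mm is 14 N), has 14 mm of travel and snaps back to 0 when let go. An unlatched one slides up with about 2 to 3 N, stops at 22 mm and stays where it is left. Exactly one of the four hooks is unlatched; which one, and in which socket, is to be found out by tugging.
- hook_c_head (a point): Centre of the top of this hook's grey grip head, a block 20 x 14 x 44 mm (x, y, z) above the stem; 81 mm above the top of the bar when home; 10 mm round steel stem below it. Axes as the rail's.
- hook_c_arm (a point): Point on top of this hook's level arm, 38 mm in front (-x) of its stem, where a handle bar should rest; 149 mm above the bench when home. The arm is a flat steel bar 24 mm wide (y) and 8 mm high, runs 72 mm straight towards -x of the rail from the stem, and ends about 82 mm from the stem in an upturned tip whose top is 14 mm above the arm's top. Axes as the rail's: x along the arm, away from the tip.
- hook_d (a joint): Height (m) by which this plug-in hook has been drawn up out of its socket in the rail; 0 is fully home. A latched hook is sprung at about 2 N per mm (7 mm is 14 N), has 14 mm of travel and snaps back to 0 when let go. An unlatched one slides up with about 2 to 3 N, stops at 22 mm and stays where it is left. Exactly one of the four hooks is unlatched; which one, and in which socket, is to be found out by tugging.
- hook_d_head (a point): Centre of the top of this hook's grey grip head, a block 20 x 14 x 44 mm (x, y, z) above the stem; 81 mm above the top of the bar when home; 10 mm round steel stem below it. Axes as the rail's.
- hook_d_arm (a point): Point on top of this hook's level arm, 38 mm in front (-x) of its stem, where a handle bar should rest; 149 mm above the bench when home. The arm is a flat steel bar 24 mm wide (y) and 8 mm high, runs 72 mm straight towards -x of the rail from the stem, and ends about 82 mm from the stem in an upturned tip whose top is 14 mm above the arm's top. Axes as the rail's: x along the arm, away from the tip.
- pack_tall: Battery pack, plain block 44 x 56 x 62 mm (x, y, z), with the handle on top. Black/grey block-like thing standing on its base, loose, about 0.35 kg (0.25 to 0.47). Origin: centre of the underside, z up, y along the handle bar. May be absent.
- pack_tall_handle (a point): Centre of the underside of the bar of this thing's stirrup handle, 102 mm above the underside of the thing. The handle is a grey upright rectangular loop in the thing's y-z plane, 56 mm wide outside (y), 14 mm thick (x), two legs 7 mm thick, bar 12 mm high (top of the bar 114 mm above the underside), window 42 mm wide (y) by 40 mm high (62 to 102 mm above the underside). It can be gripped from above across its 56 mm width.
- pack_stepped: Battery pack with a step: 46 x 58 mm for the lower 36 mm, 34 x 56 mm up to 62 mm, with the handle on top. Black/grey block-like thing standing on its base, loose, about 0.35 kg (0.25 to 0.47). Origin: centre of the underside, z up, y along the handle bar. May be absent.
- pack_stepped_handle (a point): Centre of the underside of the bar of this thing's stirrup handle, 102 mm above the underside of the thing. The handle is a grey upright rectangular loop in the thing's y-z plane, 56 mm wide outside (y), 14 mm thick (x), two legs 7 mm thick, bar 12 mm high (top of the bar 114 mm above the underside), window 42 mm wide (y) by 40 mm high (62 to 102 mm above the underside). It can be gripped from above across its 56 mm width.
- caddy: Small open steel parts caddy 46 x 58 x 50 mm with the handle rising from its two sides (62 mm side straps). Black/grey block-like thing standing on its base, loose, about 0.35 kg (0.25 to 0.47). Origin: centre of the underside, z up, y along the handle bar. May be absent.
- caddy_handle (a point): Centre of the underside of the bar of this thing's stirrup handle, 102 mm above the underside of the thing. The handle is a grey upright rectangular loop in the thing's y-z plane, 56 mm wide outside (y), 14 mm thick (x), two legs 7 mm thick, bar 12 mm high (top of the bar 114 mm above the underside), window 42 mm wide (y) by 40 mm high (62 to 102 mm above the underside). It can be gripped from above across its 56 mm width.
- lamp: Compact work lamp 46 x 58 x 62 mm with a round lens on its -x face, handle on top. Black/grey block-like thing standing on its base, loose, about 0.35 kg (0.25 to 0.47). Origin: centre of the underside, z up, y along the handle bar. May be absent.
- lamp_handle (a point): Centre of the underside of the bar of this thing's stirrup handle, 102 mm above the underside of the thing. The handle is a grey upright rectangular loop in the thing's y-z plane, 56 mm wide outside (y), 14 mm thick (x), two legs 7 mm thick, bar 12 mm high (top of the bar 114 mm above the underside), window 42 mm wide (y) by 40 mm high (62 to 102 mm above the underside). It can be gripped from above across its 56 mm width.
- screwdriver: Bystander: screwdriver lying on the bench. Leave alone.
- grease: Bystander: upright can 52 mm across, 85 mm high. Leave alone.
- soft_jaw: Bystander: steel bar 120 x 30 x 30 mm. Leave alone.

How it is judged:
By the outcome, as a careful person would: the job done as asked, in the order asked, and still so for the second after the job is handed in, with the robot touching nothing.
Of pack_tall, pack_stepped, caddy, lamp only 2 to 3 are there at a start; the rules pass over those that are not, and their reading is None.
At some moment in a run one of pack_tall, pack_stepped, caddy, lamp may be knocked a few centimetres aside while the robot is not near it.
Once in a run the grip may slacken for a moment while it holds something.
It also fails if it takes over 192 s, if anything falls off the work surface, if the arm or the gripper's body presses on something with over 40 N, if the wrist force passes 120 N, or if a joint passes its speed limit or range.

### The arm

A 7-joint arm with a two-finger parallel gripper is mounted at the origin on the work surface. World frame = base frame: x ahead of the robot, y to its left, z up, the work surface at z = 0. Lengths are in m, angles in rad, forces in N, time in s.
With the tool pointing down it reaches from about 0.35 to 0.9 m from the base axis. Payload 8.1 kg.
Tool frame: the origin (TCP) lies between the finger pads; the fingertips stand 8 mm ahead of it and the grasp point (between the pads) lies 11 mm behind it (arm.tcp_to_tips is the distance from the TCP to the fingertips, in m); z points along the fingers, x is the direction in which the jaws open and shut, and the axes are right-handed (so a half turn about z gives the same grasp; the last joint's range is limited). The gripper opens to 92 mm and grips with 3 to 60 N. Pads are 19 mm wide; open, the fingers measure 130 mm over their backs; the gripper's body (75 mm by 190 mm) begins 47 mm behind the grasp point.
Start: joints at [1.189, 0.434, 0.025, 1.573, -0.012, 1.134, -0.075], TCP at [0.172, -0.601, 0.235] pointing down, gripper open.
Joint ranges: [-2.62, 2.62], [-0.44, 2.09], [-1.27, 1.32], [0.08, 2.57], [-1.32, 4.46], [0.12, 2], [-2.74, 2.74]. Speed limits (rad/s): [2.22, 2.22, 3.01, 3.01, 3.14, 3.14, 3.14].

### API

Orientations are given as a rotation vector (axis times angle).
In Python, from cell import arm, eyes gives the robot as it stands.
- The arm moves only by the tool play_rows, never from a script. Its argument "rows" is a list of rows, each a list of 3 entries, a list of its own where there are three numbers: the shift along the tool's x, y, z each as a share of 50 cm, from -1 to 1, then the turn, a rotation vector about the tool's x, y, z each as a share of 60 degrees, from -1 to 1, then the opening, from -1 (shut) to 1 (fully open), so that 0 is half open. In form: [[[dx, dy, dz], [ax, ay, az], grip], ...]. A call has 1 to 10 rows; each row is the pose to reach, as a shift and turn from the pose commanded when the call began, along the tool's axes at that moment; what a row does not reach only later rows make up. A row lasts 1/10 s, in which the tool goes at most 50 mm and 8.59 degrees, less where a joint would pass 70% of its speed; a pose out of reach is approached as far as the arm can. A call with a number of a shift or a turn outside -1 to 1 is refused whole. A call with a gripper value outside its range is refused whole. The fingers move at their own pace and stop on an object; "newtons" is the grip in N (left out, the last holds). Time passes only in rows, so rows that repeat a pose let the fingers close. It gives the time, the measured TCP pose, the force and the opening at its end, in the units of the state.
- arm.observe(): the state, without advancing time (a new reading comes with each control period).
- eyes.get_image(name): name is "scene" or "side" or "wrist"; returns (picture, depth): 420x560x3 uint8, red, green, blue; 420x560 float32, m along the optical axis (not along the pixel's ray), 0 where there is no reading.
- eyes.get_calibration(name): a dict with "intrinsics" (3x3 intrinsics, pixels), "R" (3x3) and "t" (3): a world point X has camera coordinates R X + t. Camera axes: x right, y down, z forward; pixel columns grow to the right and rows downward; lengths in m; the calibration is good to about 2 mm. The wrist camera is an equidistant fisheye: a pixel r from the principal point sees the ray r / f radians off the axis. A picture is of the moment at which its call begins: read the wrist's pose just before it. get_calibration takes no time and is no camera call; for the wrist camera it gives the pose at the moment of the call.
- arm.sign_off(): hands the job in, once; it reports no verdict.
The state is a dict: "clock": time; "joints": joint angles; "dq": joint speeds; "joint_efforts": joint torques, N m; "position": TCP position; "ee_rot": TCP orientation; "force": force on the tool from outside, world axes, zero at the start; "ft_torque": the same for the moment, N m; "width": opening from 0.0 (shut) to 1.0 (fully open).
Only numpy, scipy, OpenCV 4.12 (cv2) and the standard library are available. Lean on these libraries where they do the work, as an engineer would, in place of code of your own. Each camera call takes 0.05 s, during which the arm holds its last target.

## Working session

There is one attempt and no reset: what is moved stays moved. The work goes in short steps, Python scripts to look and compute and a tool call to move; the robot and the scene stay as the last step left them, time stands still between calls to the robot, and variables do not carry over. Pictures are saved under pics/ and viewed, and the job is handed in when it is done.

Besides the shell and the picture viewer there is one more tool, called after "Call:" by a JSON object that holds its "method" and its "body", one argument or row to a line. play_rows: Moves the arm, as the interface text tells. Its arguments: {"type":"object","properties":{"rows":{"type":"array","items":{"type":"array"}},"newtons":{"type":"number"}},"required":["rows"]}

```bash
ls -la; mkdir -p pics; cat > h.py <<'E'
import numpy as np, cv2
from cell import arm, eyes
from scipy.spatial.transform import Rotation as R
def snap(n,f):
    c=eyes.get_calibration(n); p,d=eyes.get_image(n)
    cv2.imwrite(f'pics/{f}.png',p[:,:,::-1]); np.savez(f'pics/{f}.npz',p=p,d=d,K=c['intrinsics'],R=c['R'],t=c['t'])
    return p,d,c
def cloud(f):
    z=np.load(f'pics/{f}.npz'); d=z['d']; K=z['K']
    v,u=np.indices(d.shape); x=(u-K[0,2])/K[0,0]*d; y=(v-K[1,2])/K[1,1]*d
    P=np.stack([x,y,d],-1)-z['t']; W=P@z['R']; W[d==0]=np.nan
    return W
def st():
    s=arm.observe(); print({k:(np.round(v,4).tolist() if not np.isscalar(v) else round(v,4)) for k,v in s.items()}); return s
E
python3 - <<'E'
from h import *
st()
for n in('scene','side','wrist'):
    p,d,c=snap(n,n+'0'); print(n,c['intrinsics'].tolist(),np.round(c['R'],3).tolist(),np.round(c['t'],3).tolist())
E
```

```text
total 12
drwxr-xr-x  3 agent agent 4096 Dec  6 23:15 .
drwxr-xr-x 23 root  root  4096 Dec  6 23:15 ..
drwxr-xr-x  2 agent agent 4096 Dec  6 23:15 pics
{'clock': 0.0, 'joints': [1.1894, 0.4352, 0.025, 1.5741, -0.0116, 1.134, -0.0751], 'dq': [-0.0, -0.0001, 0.0001, 0.0011, -0.0021, -0.0, 0.0003], 'joint_efforts': [0.0002, -66.7865, 0.9848, -31.4468, -0.0607, 0.0427, 0.0002], 'position': [0.1718, -0.6004, 0.2339], 'ee_rot': [-2.5078, 1.8908, 0.0021], 'force': [-1.5035, 0.5591, -0.7514], 'ft_torque': [0.0011, -0.0087, -0.025], 'width': 1.0005}
scene [[499.94974127297235, 0.0, 281.720527134041], [0.0, 499.94974127297235, 207.57524645617417], [0.0, 0.0, 1.0]] [[-0.459, 0.889, -0.009], [0.651, 0.329, -0.684], [-0.605, -0.32, -0.729]] [0.218, -0.291, 1.575]
side [[379.07513223408705, 0.0, 274.52034105620874], [0.0, 379.07513223408705, 208.15060571364583], [0.0, 0.0, 1.0]] [[-0.695, -0.719, -0.005], [-0.392, 0.384, -0.836], [0.603, -0.579, -0.549]] [0.438, 0.338, 0.705]
wrist [[325.19226210127806, 0.0, 275.1231015250392], [0.0, 325.19226210127806, 209.10140230149005], [0.0, 0.0, 1.0]] [[0.276, -0.961, -0.001], [-0.915, -0.263, 0.305], [-0.294, -0.083, -0.952]] [-0.624, -0.039, 0.391]
```

View pics/scene0.png

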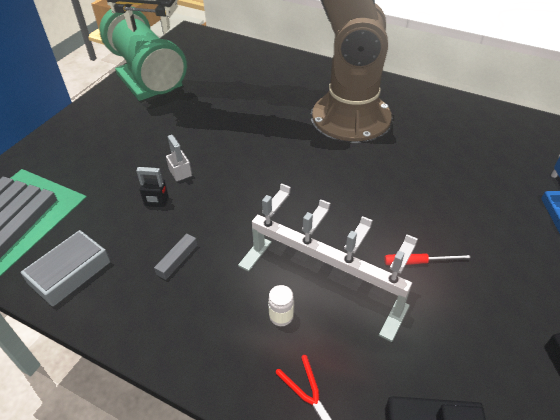

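View pics/side0.png

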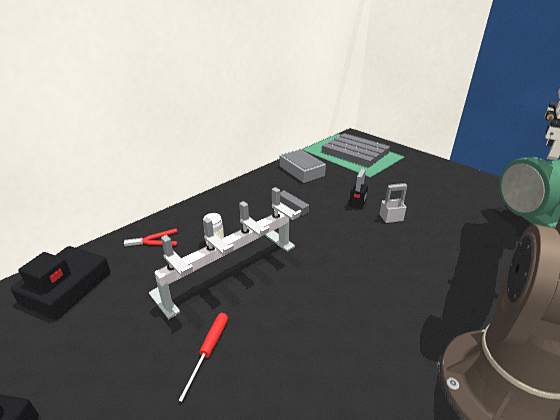

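View pics/wrist0.png

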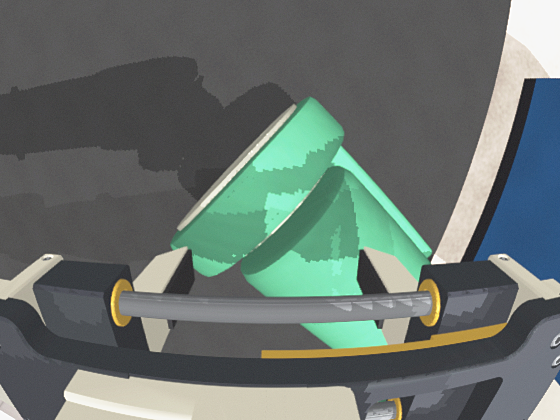

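The scene camera faces the robot, so the rail's left end is at the image right, with heads at about (398,262), (351,240), (308,223) and (267,205). Two handled things are visible: a dark one at (152,185) and a light one at (180,163).

```bash
python3 - <<'E'
from h import *
for f in('scene0','side0'):
    W=cloud(f); x,y,z=W[...,0],W[...,1],W[...,2]
    m=(z>.172)&(z<.2)&(x>.3)&(x<.8)&(abs(y)<.45)
    n,l,s,c=cv2.connectedComponentsWithStats(m.astype(np.uint8))
    print(f,'z bench',np.nanmedian(z[(abs(z)<.02)]))
    for i in range(1,n):
        if s[i,4]>8:
            P=W[l==i]; t=P[P[:,2]>np.percentile(P[:,2],60)]
            print(s[i],np.round(c[i]),P.mean(0).round(4),P.min(0).round(3),P.max(0).round(3), t.mean(0).round(4))
    m=(z>.02)&(z<.2)&(x>.1)&(x<.9)&(abs(y)<.7)
    n,l,s,c=cv2.connectedComponentsWithStats(m.astype(np.uint8))
    print('all')
    for i in range(1,n):
        if s[i,4]>60:
            P=W[l==i]
            print(s[i],np.round(c[i]),P.mean(0).round(3),P.min(0).round(3),P.max(0).round(3))
E
```

```text
scene0 z bench -0.0008769168746475625
[262 195  10  13  97] [267. 201.] [0.6034 0.0311 0.1848] [0.59  0.022 0.172] [0.614 0.037 0.193] [0.6023 0.0293 0.1903]
[303 212  10  14 103] [307. 218.] [0.6099 0.1304 0.1849] [0.596 0.122 0.172] [0.618 0.137 0.195] [0.6077 0.1292 0.1907]
[346 231  11  14 103] [351. 237.] [0.6161 0.2295 0.1853] [0.604 0.222 0.173] [0.623 0.236 0.194] [0.6133 0.2289 0.1904]
[393 250  11  16 109] [398. 257.] [0.6224 0.3287 0.1854] [0.608 0.321 0.172] [0.63  0.336 0.192] [0.6194 0.3281 0.1905]
all
[ 126   28   61   68 2854] [154.  64.] [ 0.199 -0.585  0.131] [ 0.101 -0.7    0.02 ] [ 0.273 -0.516  0.2  ]
[166 135  25  41 536] [177. 157.] [ 0.466 -0.325  0.06 ] [ 0.428 -0.367  0.02 ] [ 0.495 -0.291  0.118]
[554 156   6  21  74] [557. 166.] [0.133 0.579 0.126] [0.116 0.574 0.109] [0.154 0.59  0.148]
[136 167  31  36 776] [151. 185.] [ 0.587 -0.316  0.066] [ 0.553 -0.351  0.02 ] [ 0.611 -0.287  0.118]
[   0  179   55   72 2073] [ 19. 207.] [ 0.777 -0.598  0.03 ] [ 0.697 -0.699  0.02 ] [ 0.896 -0.535  0.038]
[ 252  183  177  131 5374] [336. 246.] [0.599 0.192 0.118] [ 0
[... 1360 characters left out ...]
499  158   61   69 3151] [531. 190.] [ 0.173 -0.562  0.124] [ 0.1   -0.684  0.02 ] [ 0.268 -0.519  0.2  ]
[350 169  18  36 407] [359. 189.] [ 0.569 -0.311  0.065] [ 0.548 -0.355  0.02 ] [ 0.603 -0.288  0.119]
[380 184  27  35 595] [394. 202.] [ 0.454 -0.328  0.061] [ 0.421 -0.37   0.02 ] [ 0.493 -0.295  0.118]
[ 154  188  155  119 4323] [226. 240.] [0.605 0.174 0.115] [ 0.516 -0.179  0.02 ] [0.773 0.363 0.193]
[  10  250   99   66 3944] [ 57. 279.] [0.815 0.51  0.063] [0.756 0.398 0.02 ] [0.9   0.598 0.108]
[200 313  27  40 387] [213. 333.] [0.473 0.328 0.024] [0.444 0.28  0.02 ] [0.506 0.372 0.029]
[  0 395  37  25 735] [ 15. 408.] [0.559 0.666 0.051] [0.538 0.646 0.02 ] [0.6   0.689 0.078]
```

```bash
cat >> h.py <<'E'
def yawR(deg):
    a=np.radians(deg); c,s=np.cos(a),np.sin(a)
    return np.array([[c,s,0],[s,-c,0],[0,0,-1.]])
def go(p,yaw):
    s=arm.observe(); R0=R.from_rotvec(s['ee_rot']).as_matrix()
    d=R0.T@(np.array(p)-s['position'])/.5
    w=R.from_matrix(R0.T@yawR(yaw)).as_rotvec()/np.radians(60)
    print('t',round(s['clock'],2),'pos',s['position'].round(4),'F',s['force'].round(2),'w',round(s['width'],3),'shift',d.round(4),'turn',w.round(4))
E
python3 - <<'E'
from h import *
go([.618,.328,.24],-93.5)
go([.40,-.1,.30],-93.5)
# rail yaw fit
H=np.array([[.600,.029],[.606,.129],[.612,.228],[.618,.328]])
print(np.polyfit(H[:,1],H[:,0],1))
E
```

```text
t 0.15 pos [ 0.1719 -0.6005  0.2341] F [ 0.02 -0.55  0.07] w 0.998 shift [-1.5398 -1.3688 -0.0101] turn [3.000e-04 1.100e-03 3.245e-01]
t 0.15 pos [ 0.1719 -0.6005  0.2341] F [ 0.02 -0.55  0.07] w 0.998 shift [-0.837  -0.7141 -0.1308] turn [3.000e-04 1.100e-03 3.245e-01]
[0.06024072 0.59824703]
```

Call:
{"method": "play_rows", "body": {
  "rows": [
    [[-0.837, -0.714, -0.13], [0, 0, 0.325], 1],
    [[-0.837, -0.714, -0.13], [0, 0, 0.325], 1],
    [[-0.837, -0.714, -0.13], [0, 0, 0.325], 1],
    [[-0.837, -0.714, -0.13], [0, 0, 0.325], 1],
    [[-0.837, -0.714, -0.13], [0, 0, 0.325], 0],
    [[-0.837, -0.714, -0.13], [0, 0, 0.325], 0],
    [[-0.837, -0.714, -0.13], [0, 0, 0.325], 0],
    [[-0.837, -0.714, -0.13], [0, 0, 0.325], 0],
    [[-0.837, -0.714, -0.13], [0, 0, 0.325], 0],
    [[-0.837, -0.714, -0.13], [0, 0, 0.325], 0]
  ]
}}

```text
clock: 1.15
position: [0.3781, -0.1471, 0.2938]
ee_rot: [2.152, -2.289, 0.001]
force: [1.4, -0.3, 0.6]
width: 0.532
```

```bash
python3 - <<'E'
from h import *
go([.618,.328,.25],-93.5)
st()
E
```

```text
t 1.15 pos [ 0.3781 -0.1471  0.2938] F [ 1.43 -0.33  0.61] w 0.532 shift [-0.978  -0.4202  0.0873] turn [-0.0004 -0.0004 -0.0007]
{'clock': 1.15, 'joints': [0.4991, 0.0374, -0.2666, 1.9511, 0.0111, 1.154, -1.4045], 'dq': [-0.6636, -0.0016, -0.5662, -0.1484, 0.0238, 0.1469, -1.2309], 'joint_efforts': [5.3708, -36.8541, 1.3077, -29.725, -0.1675, 0.1172, 2.6336], 'position': [0.3781, -0.1471, 0.2938], 'ee_rot': [2.1517, -2.289, 0.0009], 'force': [1.432, -0.3336, 0.608], 'ft_torque': [0.0289, -0.0526, 0.0128], 'width': 0.5319}
```

Call:
{"method": "play_rows", "body": {
  "rows": [
    [[-0.92, -0.4, 0.087], [0, 0, 0], 0],
    [[-0.92, -0.4, 0.087], [0, 0, 0], 0],
    [[-0.92, -0.4, 0.087], [0, 0, 0], 0],
    [[-0.92, -0.4, 0.087], [0, 0, 0], 0],
    [[-0.92, -0.4, 0.087], [0, 0, 0], 0],
    [[-0.92, -0.4, 0.087], [0, 0, 0], 0],
    [[-0.92, -0.4, 0.087], [0, 0, 0], 0],
    [[-0.92, -0.4, 0.087], [0, 0, 0], 0],
    [[-0.92, -0.4, 0.087], [0, 0, 0], 0],
    [[-0.92, -0.4, 0.087], [0, 0, 0], 0]
  ]
}}

```text
clock: 2.15
position: [0.6049, 0.2962, 0.2495]
ee_rot: [2.151, -2.289, 0.0]
force: [0.9, -0.4, 1.4]
width: 0.504
```

Call:
{"method": "play_rows", "body": {
  "rows": [
    [[0, 0, 0], [0, 0, 0], 0],
    [[0, 0, 0], [0, 0, 0], 0],
    [[0, 0, 0], [0, 0, 0], 0]
  ]
}}

```text
clock: 2.45
position: [0.6042, 0.2935, 0.25]
ee_rot: [2.15, -2.289, 0.001]
force: [-0.4, -0.8, 0.1]
width: 0.5
```

```bash
python3 - <<'E'
from h import *
go([.618,.328,.25],-93.45)
snap('wrist','w1');snap('scene','s1')
go([.618,.328,.25],-93.45)
E
```

```text
t 2.45 pos [0.6042 0.2935 0.25  ] F [-0.37 -0.76  0.12] w 0.5 shift [-0.0706 -0.0232 -0.0001] turn [ 0.0002 -0.0011 -0.0022]
t 2.55 pos [0.6044 0.293  0.2507] F [-0.01  0.22  0.55] w 0.5 shift [-0.0716 -0.0227  0.0013] turn [-0.0007 -0.0008 -0.0031]
```

View pics/w1.png

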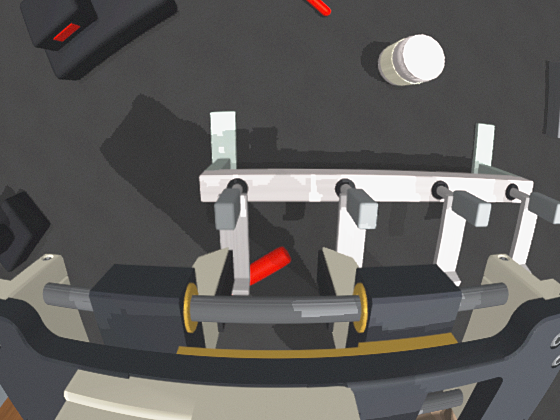

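View pics/s1.png

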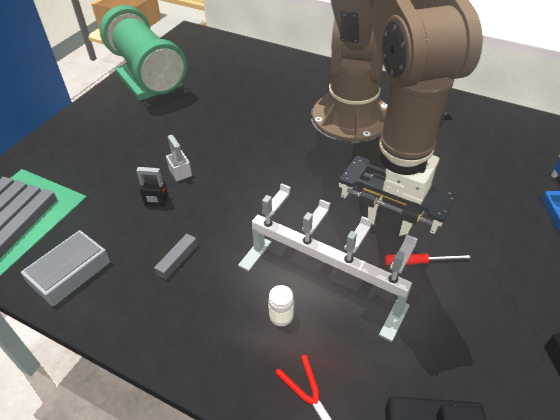

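```bash
cat >> h.py <<'E'
def wcloud(f):
    z=np.load(f'pics/{f}.npz'); d=z['d']; K=z['K']
    v,u=np.indices(d.shape); a=(u-K[0,2])/K[0,0]; b=(v-K[1,2])/K[1,1]; th=np.hypot(a,b)
    k=np.tan(th)/np.where(th==0,1,th); k[th>1.5]=np.nan
    P=np.stack([a*k*d,b*k*d,d],-1)-z['t']; W=P@z['R']; W[d==0]=np.nan
    return W
E
python3 - <<'E'
from h import *
W=wcloud('w1'); x,y,z=W[...,0],W[...,1],W[...,2]
m=(z>.18)&(z<.2)&(x>.5)&(x<.8)&(abs(y)<.45)
n,l,s,c=cv2.connectedComponentsWithStats(m.astype(np.uint8))
for i in range(1,n):
    if s[i,4]>8:
        P=W[l==i]; t=P[P[:,2]>.188]
        print(s[i],np.round(c[i]),len(t),t.min(0).round(4),t.max(0).round(4),((t.min(0)+t.max(0))/2).round(4))
go([.618,.328,.25],-93.45)
E
```

```text
[214 199  23  31 644] [225. 214.] 551 [0.6059 0.3203 0.1881] [0.6263 0.3355 0.1926] [0.6161 0.3279 0.1903]
[355 198  23  31 616] [366. 213.] 490 [0.6007 0.2212 0.188 ] [0.6203 0.2354 0.1925] [0.6105 0.2283 0.1903]
[469 199  22  28 498] [479. 213.] 337 [0.594  0.1208 0.1881] [0.6141 0.1366 0.1925] [0.6041 0.1287 0.1903]
[547 201  13  23 255] [554. 212.] 123 [0.5891 0.0266 0.188 ] [0.6084 0.0369 0.1919] [0.5987 0.0318 0.1899]
t 2.55 pos [0.6044 0.293  0.2507] F [-0.01  0.22  0.55] w 0.5 shift [-0.0716 -0.0227  0.0013] turn [-0.0007 -0.0008 -0.0031]
```

Call:
{"method": "play_rows", "body": {
  "rows": [
    [[-0.07, -0.02, 0], [0, 0, 0], 0],
    [[-0.07, -0.02, 0], [0, 0, 0], 0],
    [[-0.07, -0.02, 0.05], [0, 0, 0], 0],
    [[-0.07, -0.02, 0.1], [0, 0, 0], 0],
    [[-0.07, -0.02, 0.15], [0, 0, 0], 0],
    [[-0.07, -0.02, 0.174], [0, 0, 0], 0],
    [[-0.07, -0.02, 0.174], [0, 0, 0], 0],
    [[-0.07, -0.02, 0.174], [0, 0, 0], 0]
  ]
}}

```text
clock: 3.35
position: [0.6169, 0.3288, 0.1644]
ee_rot: [-2.151, 2.289, -0.001]
force: [-0.4, 0.6, 0.7]
width: 0.502
```

```bash
python3 - <<'E'
from h import *
go([.6165,.328,.163],-93.45)
E
```

```text
t 3.35 pos [0.6169 0.3288 0.1644] F [-0.41  0.58  0.66] w 0.502 shift [0.0017 0.0006 0.0027] turn [-0.001   0.0006 -0.0019]
```

Positioned well. Close at 40 N.

Call:
{"method": "play_rows", "body": {
  "rows": [
    [[0, 0, 0], [0, 0, 0], -0.75],
    [[0, 0, 0], [0, 0, 0], -1],
    [[0, 0, 0], [0, 0, 0], -1],
    [[0, 0, 0], [0, 0, 0], -1],
    [[0, 0, 0], [0, 0, 0], -1],
    [[0, 0, 0], [0, 0, 0], -1]
  ],
  "newtons": 45
}}

```text
clock: 3.95
position: [0.6164, 0.3279, 0.1635]
ee_rot: [2.15, -2.289, 0.002]
force: [-2.6, -5.0, 4.7]
width: 0.155
```

Call:
{"method": "play_rows", "body": {
  "rows": [
    [[0, 0, -0.003], [0, 0, 0], -1],
    [[0, 0, -0.006], [0, 0, 0], -1],
    [[0, 0, -0.008], [0, 0, 0], -1],
    [[0, 0, -0.008], [0, 0, 0], -1]
  ]
}}

```text
clock: 4.35
position: [0.6164, 0.3279, 0.1664]
ee_rot: [2.15, -2.288, 0.001]
force: [1.6, -4.9, -5.9]
width: 0.149
```

Call:
{"method": "play_rows", "body": {
  "rows": [
    [[0, 0, -0.002], [0, 0, 0], -1],
    [[0, 0, -0.004], [0, 0, 0], -1],
    [[0, 0, -0.006], [0, 0, 0], -1],
    [[0, 0, -0.007], [0, 0, 0], -1],
    [[0, 0, -0.007], [0, 0, 0], -1]
  ]
}}

```text
clock: 4.85
position: [0.6164, 0.328, 0.1692]
ee_rot: [2.15, -2.288, 0.001]
force: [2.9, -5.2, -11.2]
width: 0.147
```

```bash
python3 - <<'E'
from h import *
st()
E
```

```text
{'clock': 4.85, 'joints': [-0.2961, 0.6531, -0.4555, 1.4178, 0.2991, 1.1414, -2.4283], 'dq': [-0.0013, -0.0, 0.0012, -0.0002, -0.0013, -0.0026, -0.0013], 'joint_efforts': [-3.4824, -87.2499, -12.6382, -34.2651, -1.6301, -0.2094, -0.0613], 'position': [0.6164, 0.328, 0.1692], 'ee_rot': [2.15, -2.2878, 0.0007], 'force': [2.8664, -5.2357, -11.1827], 'ft_torque': [-0.7748, -0.8015, 0.0531], 'width': 0.147}
```

Call:
{"method": "play_rows", "body": {
  "rows": [
    [[0, 0, -0.0015], [0, 0, 0], -1],
    [[0, 0, -0.0032], [0, 0, 0], -1],
    [[0, 0, -0.0032], [0, 0, 0], -1],
    [[0, 0, -0.0032], [0, 0, 0], -1]
  ]
}}

```text
clock: 5.25
position: [0.6164, 0.3279, 0.1704]
ee_rot: [2.15, -2.288, 0.001]
force: [3.8, -3.9, -15.0]
width: 0.148
```

Call:
{"method": "play_rows", "body": {
  "rows": [
    [[0, 0, 0], [0, 0, 0], -1],
    [[0, 0, 0], [0, 0, 0], -1],
    [[0, 0, 0], [0, 0, 0], -1],
    [[0, 0, 0], [0, 0, 0], -1],
    [[0, 0, 0], [0, 0, 0], -1],
    [[0, 0, 0], [0, 0, 0], -1],
    [[0, 0, 0], [0, 0, 0], -1],
    [[0, 0, 0], [0, 0, 0], -1]
  ]
}}

```text
clock: 6.05
position: [0.6163, 0.3279, 0.1704]
ee_rot: [2.15, -2.288, 0.001]
force: [4.1, -4.1, -15.4]
width: 0.149
```

Hook 1 holds: about 15 N at about 7 mm. Lower it and let go.

Call:
{"method": "play_rows", "body": {
  "rows": [
    [[0, 0, 0.006], [0, 0, 0], -1],
    [[0, 0, 0.012], [0, 0, 0], -1],
    [[0, 0, 0.0175], [0, 0, 0], -1],
    [[0, 0, 0.0175], [0, 0, 0], -1],
    [[0, 0, 0.0175], [0, 0, 0], 0],
    [[0, 0, 0.0175], [0, 0, 0], 0],
    [[0, 0, 0.0175], [0, 0, 0], 0]
  ]
}}

```text
clock: 6.75
position: [0.6163, 0.3305, 0.1642]
ee_rot: [-2.152, 2.286, 0.002]
force: [-0.6, -0.6, -0.2]
width: 0.364
```

```bash
python3 - <<'E'
from h import *
go([.6165,.328,.25],-93.45)
go([.6105,.2285,.163],-93.45)
E
```

```text
t 6.75 pos [0.6163 0.3305 0.1642] F [-0.59 -0.59 -0.17] w 0.364 shift [ 0.0046 -0.0009 -0.1716] turn [-0.0006  0.002  -0.0004]
t 6.75 pos [0.6163 0.3305 0.1642] F [-0.59 -0.59 -0.17] w 0.364 shift [ 0.2043 -0.0008  0.002 ] turn [-0.0006  0.002  -0.0004]
```

Call:
{"method": "play_rows", "body": {
  "rows": [
    [[0, 0, -0.06], [0, 0, 0], 0],
    [[0, 0, -0.13], [0, 0, 0], 0],
    [[0.06, 0, -0.13], [0, 0, 0], 0],
    [[0.15, 0, -0.13], [0, 0, 0], 0],
    [[0.201, 0, -0.13], [0, 0, 0], 0],
    [[0.201, 0, -0.13], [0, 0, 0], 0],
    [[0.201, 0, -0.13], [0, 0, 0], 0]
  ]
}}

```text
clock: 7.45
position: [0.6104, 0.2289, 0.2291]
ee_rot: [-2.15, 2.289, 0.0]
force: [1.0, 0.6, 1.0]
width: 0.5
```

```bash
python3 - <<'E'
from h import *
go([.6105,.2285,.163],-93.45)
snap('scene','s2'); snap('wrist','w2')
W=wcloud('w2'); x,y,z=W[...,0],W[...,1],W[...,2]
m=(z>.18)&(z<.22)&(x>.5)&(x<.8)&(abs(y)<.45)
n,l,s,c=cv2.connectedComponentsWithStats(m.astype(np.uint8))
for i in range(1,n):
    if s[i,4]>8:
        P=W[l==i]; t=P[P[:,2]>.188]
        if len(t): print(np.round(c[i]),len(t),t.max(0).round(4),((t.min(0)+t.max(0))/2).round(4))
E
```

```text
t 7.45 pos [0.6104 0.2289 0.2291] F [1.   0.58 1.01] w 0.5 shift [ 0.001  -0.0002  0.1322] turn [-0.0007  0.0011 -0.0021]
[524. 232.] 286 [0.6085 0.0365 0.1925] [0.5988 0.029  0.1903]
[134. 236.] 489 [0.6266 0.335  0.1927] [0.6165 0.3277 0.1903]
[422. 236.] 481 [0.6149 0.1358 0.1928] [0.6049 0.1285 0.1904]
[279. 238.] 615 [0.6203 0.2352 0.1926] [0.6107 0.2278 0.1903]
```

View pics/s2.png

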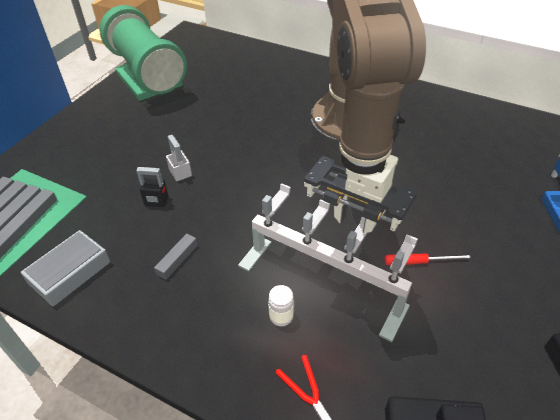

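Hook 1 sprang back to 0 (top at the same height as the others). The picture shows nothing else disturbed. Next, hook 2.

Call:
{"method": "play_rows", "body": {
  "rows": [
    [[0.001, 0, 0.05], [0, 0, 0], 0],
    [[0.001, 0, 0.1], [0, 0, 0], 0],
    [[0.001, 0, 0.131], [0, 0, 0], 0],
    [[0.001, 0, 0.131], [0, 0, 0], 0],
    [[0.001, 0, 0.131], [0, 0, 0], -0.75],
    [[0.001, 0, 0.131], [0, 0, 0], -1],
    [[0.001, 0, 0.131], [0, 0, 0], -1],
    [[0.001, 0, 0.131], [0, 0, 0], -1],
    [[0.001, 0, 0.131], [0, 0, 0], -1],
    [[0.001, 0, 0.131], [0, 0, 0], -1]
  ]
}}

```text
clock: 8.55
position: [0.6105, 0.228, 0.1637]
ee_rot: [-2.151, 2.289, -0.001]
force: [-1.2, -1.8, 4.9]
width: 0.154
```

Call:
{"method": "play_rows", "body": {
  "rows": [
    [[0, 0, -0.003], [0, 0, 0], -1],
    [[0, 0, -0.006], [0, 0, 0], -1],
    [[0, 0, -0.008], [0, 0, 0], -1],
    [[0, 0, -0.008], [0, 0, 0], -1]
  ]
}}

```text
clock: 8.95
position: [0.6104, 0.228, 0.1671]
ee_rot: [-2.152, 2.289, -0.001]
force: [2.2, -1.1, -0.8]
width: 0.15
```

Call:
{"method": "play_rows", "body": {
  "rows": [
    [[0, 0, -0.002], [0, 0, 0], -1],
    [[0, 0, -0.004], [0, 0, 0], -1],
    [[0, 0, -0.006], [0, 0, 0], -1],
    [[0, 0, -0.007], [0, 0, 0], -1],
    [[0, 0, -0.007], [0, 0, 0], -1]
  ]
}}

```text
clock: 9.45
position: [0.6103, 0.228, 0.1707]
ee_rot: [-2.152, 2.289, -0.001]
force: [2.3, -1.9, -0.5]
width: 0.148
```

```bash
python3 - <<'E'
from h import *
st()
E
```

```text
{'clock': 9.45, 'joints': [-0.1414, 0.5786, -0.464, 1.5502, 0.2817, 1.0794, -2.3064], 'dq': [0.0022, -0.0012, -0.0011, 0.0006, 0.0007, -0.0004, -0.0007], 'joint_efforts': [-1.5559, -73.458, -9.3599, -28.7711, -0.9551, 0.411, -0.0583], 'position': [0.6103, 0.228, 0.1707], 'ee_rot': [-2.1517, 2.289, -0.0006], 'force': [2.3383, -1.9189, -0.529], 'ft_torque': [-0.3181, -0.576, 0.1029], 'width': 0.1482}
```

Force stays near 0, so this one is sliding. Draw it on up.

Call:
{"method": "play_rows", "body": {
  "rows": [
    [[0, 0, -0.005], [0, 0, 0], -1],
    [[0, 0, -0.01], [0, 0, 0], -1],
    [[0, 0, -0.015], [0, 0, 0], -1],
    [[0, 0, -0.02], [0, 0, 0], -1],
    [[0, 0, -0.025], [0, 0, 0], -1],
    [[0, 0, -0.026], [0, 0, 0], -1],
    [[0, 0, -0.026], [0, 0, 0], -1]
  ]
}}

```text
clock: 10.15
position: [0.6103, 0.2281, 0.1839]
ee_rot: [-2.152, 2.289, -0.001]
force: [4.1, -2.7, 1.0]
width: 0.152
```

Call:
{"method": "play_rows", "body": {
  "rows": [
    [[0, 0, -0.0025], [0, 0, 0], -1],
    [[0, 0, -0.005], [0, 0, 0], -1],
    [[0, 0, -0.005], [0, 0, 0], -1]
  ]
}}

```text
clock: 10.45
position: [0.6103, 0.228, 0.1858]
ee_rot: [2.152, -2.289, 0.0]
force: [5.5, -2.2, -3.1]
width: 0.15
```

Call:
{"method": "play_rows", "body": {
  "rows": [
    [[0, 0, -0.002], [0, 0, 0], -1],
    [[0, 0, -0.002], [0, 0, 0], -1],
    [[0, 0, -0.002], [0, 0, 0], -1]
  ]
}}

```text
clock: 10.75
position: [0.6103, 0.228, 0.1858]
ee_rot: [2.151, -2.288, -0.0]
force: [7.3, -0.5, -10.5]
width: 0.149
```

```bash
python3 - <<'E'
from h import *
st(); snap('side','sd2'); W=cloud('sd2'); x,y,z=W[...,0],W[...,1],W[...,2]
E
```

```text
{'clock': 10.75, 'joints': [-0.1393, 0.5657, -0.4676, 1.5323, 0.273, 1.1096, -2.2988], 'dq': [0.0007, -0.001, 0.0017, -0.0014, -0.0018, 0.0004, -0.0019], 'joint_efforts': [-1.9822, -78.4383, -10.6085, -30.2124, -1.636, 1.924, -0.0564], 'position': [0.6103, 0.228, 0.1858], 'ee_rot': [2.1515, -2.2884, -0.0004], 'force': [7.3386, -0.4715, -10.5084], 'ft_torque': [-0.0699, -1.7158, 0.0391], 'width': 0.149}
```

View pics/sd2.png

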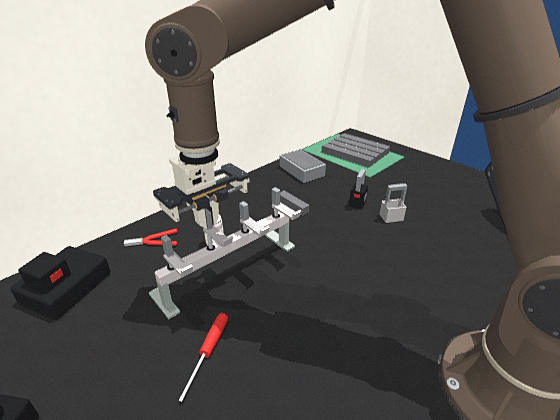

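Hook 2 is the unlatched one, drawn to its 22 mm stop. Release it, rise, and go over hook 3.

Call:
{"method": "play_rows", "body": {
  "rows": [
    [[0, 0, 0.002], [0, 0, 0], -1],
    [[0, 0, 0.002], [0, 0, 0], 0],
    [[0, 0, 0.002], [0, 0, 0], 0],
    [[0, 0, 0.002], [0, 0, 0], 0],
    [[0, 0, 0.002], [0, 0, 0], 0],
    [[0, 0, -0.07], [0, 0, 0], 0],
    [[0, 0, -0.13], [0, 0, 0], 0],
    [[0, 0, -0.13], [0, 0, 0], 0]
  ]
}}

```text
clock: 11.6
position: [0.6117, 0.2298, 0.2568]
ee_rot: [-2.147, 2.284, -0.003]
force: [-0.0, 0.2, 0.2]
width: 0.499
```

```bash
python3 - <<'E'
from h import *
go([.6047,.1285,.235],-93.45)
snap('wrist','w3')
W=wcloud('w3'); x,y,z=W[...,0],W[...,1],W[...,2]
m=(z>.18)&(z<.23)&(x>.5)&(x<.8)&(abs(y)<.45)
n,l,s,c=cv2.connectedComponentsWithStats(m.astype(np.uint8))
for i in range(1,n):
    if s[i,4]>8:
        P=W[l==i]; t=P[P[:,2]>P[:,2].max()-.005]
        if len(t): print(np.round(c[i]),len(t),t.max(0).round(4),((t.min(0)+t.max(0))/2).round(4))
E
```

```text
t 11.6 pos [0.6117 0.2298 0.2568] F [-0.02  0.22  0.2 ] w 0.499 shift [0.2033 0.0018 0.0429] turn [-0.0058  0.0037 -0.0012]
[148. 225.] 431 [0.6266 0.3348 0.1928] [0.6164 0.3272 0.1903]
[408. 225.] 435 [0.6148 0.1357 0.1924] [0.6044 0.1286 0.1899]
[505. 223.] 266 [0.6081 0.0372 0.1926] [0.5985 0.0293 0.1901]
[279. 233.] 590 [0.6203 0.2347 0.2145] [0.6106 0.2277 0.2121]
```

Call:
{"method": "play_rows", "body": {
  "rows": [
    [[0.08, 0, 0], [0, 0, 0], 0],
    [[0.16, 0.001, 0.0], [0, 0, 0], 0],
    [[0.202, 0.001, 0.02], [0, 0, 0], 0],
    [[0.202, 0.001, 0.07], [0, 0, 0], 0],
    [[0.202, 0.001, 0.12], [0, 0, 0], 0],
    [[0.202, 0.001, 0.16], [0, 0, 0], 0],
    [[0.202, 0.001, 0.183], [0, 0, 0], 0],
    [[0.202, 0.001, 0.183], [0, 0, 0], 0],
    [[0.202, 0.001, 0.183], [0, 0, 0], 0]
  ]
}}

```text
clock: 12.55
position: [0.6036, 0.1277, 0.1609]
ee_rot: [-2.152, 2.288, 0.0]
force: [0.3, 0.9, -0.0]
width: 0.502
```

```bash
python3 - <<'E'
from h import *
go([.6047,.1285,.163],-93.45)
E
```

```text
t 12.55 pos [0.6036 0.1277 0.1609] F [ 0.33  0.86 -0.02] w 0.502 shift [-0.0018 -0.0022 -0.0043] turn [-0.0001  0.0002 -0.0012]
```

Call:
{"method": "play_rows", "body": {
  "rows": [
    [[-0.002, -0.002, -0.004], [0, 0, 0], 0],
    [[-0.002, -0.002, -0.004], [0, 0, 0], -0.75],
    [[-0.002, -0.002, -0.004], [0, 0, 0], -1],
    [[-0.002, -0.002, -0.004], [0, 0, 0], -1],
    [[-0.002, -0.002, -0.004], [0, 0, 0], -1],
    [[-0.002, -0.002, -0.004], [0, 0, 0], -1],
    [[-0.002, -0.002, -0.004], [0, 0, 0], -1]
  ]
}}

```text
clock: 13.25
position: [0.6045, 0.1282, 0.1626]
ee_rot: [2.152, -2.289, 0.0]
force: [-0.7, 0.0, 1.5]
width: 0.15
```

Call:
{"method": "play_rows", "body": {
  "rows": [
    [[0, 0, -0.003], [0, 0, 0], -1],
    [[0, 0, -0.006], [0, 0, 0], -1],
    [[0, 0, -0.008], [0, 0, 0], -1],
    [[0, 0, -0.008], [0, 0, 0], -1]
  ]
}}

```text
clock: 13.65
position: [0.6045, 0.1282, 0.1661]
ee_rot: [2.152, -2.289, -0.0]
force: [2.3, 0.9, -7.5]
width: 0.149
```

Call:
{"method": "play_rows", "body": {
  "rows": [
    [[0, 0, -0.002], [0, 0, 0], -1],
    [[0, 0, -0.004], [0, 0, 0], -1],
    [[0, 0, -0.006], [0, 0, 0], -1],
    [[0, 0, -0.006], [0, 0, 0], -1]
  ]
}}

```text
clock: 14.05
position: [0.6044, 0.1281, 0.1691]
ee_rot: [2.152, -2.289, -0.0]
force: [3.7, 0.4, -13.0]
width: 0.151
```

Call:
{"method": "play_rows", "body": {
  "rows": [
    [[0, 0, -0.0012], [0, 0, 0], -1],
    [[0, 0, -0.0012], [0, 0, 0], -1],
    [[0, 0, -0.0012], [0, 0, 0], -1],
    [[0, 0, -0.0012], [0, 0, 0], -1],
    [[0, 0, -0.0012], [0, 0, 0], -1],
    [[0, 0, -0.0012], [0, 0, 0], -1],
    [[0, 0, -0.0012], [0, 0, 0], -1],
    [[0, 0, -0.0012], [0, 0, 0], -1],
    [[0, 0, -0.0012], [0, 0, 0], -1],
    [[0, 0, -0.0012], [0, 0, 0], -1]
  ]
}}

```text
clock: 15.05
position: [0.6044, 0.1282, 0.1701]
ee_rot: [2.152, -2.289, 0.0]
force: [4.4, -0.7, -16.1]
width: 0.149
```

Call:
{"method": "play_rows", "body": {
  "rows": [
    [[0, 0, 0], [0, 0, 0], -1],
    [[0, 0, 0.006], [0, 0, 0], -1],
    [[0, 0, 0.012], [0, 0, 0], -1],
    [[0, 0, 0.015], [0, 0, 0], -1],
    [[0, 0, 0.015], [0, 0, 0], -1],
    [[0, 0, 0.015], [0, 0, 0], 0],
    [[0, 0, 0.015], [0, 0, 0], 0],
    [[0, 0, 0.015], [0, 0, 0], 0]
  ]
}}

```text
clock: 15.85
position: [0.6048, 0.1293, 0.1633]
ee_rot: [-2.152, 2.287, -0.0]
force: [-0.8, 0.3, -0.2]
width: 0.361
```

```bash
python3 - <<'E'
from h import *
go([.5986,.029,.235],-93.45)
E
```

```text
t 15.85 pos [0.6048 0.1293 0.1633] F [-0.79  0.26 -0.17] w 0.361 shift [ 0.2008  0.     -0.1435] turn [-0.0011  0.0011 -0.0007]
```

Hook 3 held (about 15–16 N at 7.4 mm). Next, hook 4.

Call:
{"method": "play_rows", "body": {
  "rows": [
    [[0, 0, -0.06], [0, 0, 0], 0],
    [[0, 0, -0.14], [0, 0, 0], 0],
    [[0.06, 0, -0.14], [0, 0, 0], 0],
    [[0.14, 0, -0.14], [0, 0, 0], 0],
    [[0.2, 0, -0.13], [0, 0, 0], 0],
    [[0.2, 0, -0.13], [0, 0, 0], 0],
    [[0.2, 0, -0.08], [0, 0, 0], 0],
    [[0.2, 0, -0.03], [0, 0, 0], 0],
    [[0.2, 0, 0], [0, 0, 0], 0],
    [[0.2, 0, 0], [0, 0, 0], 0]
  ]
}}

```text
clock: 16.85
position: [0.5971, 0.0292, 0.1608]
ee_rot: [2.151, -2.286, -0.004]
force: [-0.3, 0.2, 0.6]
width: 0.504
```

```bash
python3 - <<'E'
from h import *
go([.5986,.029,.163],-93.45)
E
```

```text
t 16.85 pos [0.5971 0.0292 0.1608] F [-0.25  0.18  0.58] w 0.504 shift [ 0.0002 -0.003  -0.0045] turn [ 0.0033  0.0001 -0.0004]
```

Call:
{"method": "play_rows", "body": {
  "rows": [
    [[0, -0.001, -0.002], [0, 0, 0], 0],
    [[0, -0.001, -0.002], [0, 0, 0], 0],
    [[0, -0.001, -0.002], [0, 0, 0], -0.75],
    [[0, -0.001, -0.002], [0, 0, 0], -1],
    [[0, -0.001, -0.002], [0, 0, 0], -1],
    [[0, -0.001, -0.002], [0, 0, 0], -1],
    [[0, -0.001, -0.002], [0, 0, 0], -1],
    [[0, -0.001, -0.002], [0, 0, 0], -1]
  ]
}}

```text
clock: 17.65
position: [0.5988, 0.0283, 0.1637]
ee_rot: [2.152, -2.289, 0.0]
force: [-0.4, -0.6, 1.7]
width: 0.149
```

Call:
{"method": "play_rows", "body": {
  "rows": [
    [[0, 0, -0.003], [0, 0, 0], -1],
    [[0, 0, -0.006], [0, 0, 0], -1],
    [[0, 0, -0.008], [0, 0, 0], -1],
    [[0, 0, -0.008], [0, 0, 0], -1]
  ]
}}

```text
clock: 18.05
position: [0.5988, 0.0283, 0.1673]
ee_rot: [2.152, -2.289, -0.0]
force: [3.0, 0.0, -7.4]
width: 0.15
```

Call:
{"method": "play_rows", "body": {
  "rows": [
    [[0, 0, -0.002], [0, 0, 0], -1],
    [[0, 0, -0.004], [0, 0, 0], -1],
    [[0, 0, -0.0055], [0, 0, 0], -1],
    [[0, 0, -0.0055], [0, 0, 0], -1]
  ]
}}

```text
clock: 18.45
position: [0.5988, 0.0283, 0.1701]
ee_rot: [2.152, -2.289, -0.0]
force: [5.2, -0.6, -13.5]
width: 0.148
```

Call:
{"method": "play_rows", "body": {
  "rows": [
    [[0, 0, -0.0006], [0, 0, 0], -1],
    [[0, 0, -0.0006], [0, 0, 0], -1],
    [[0, 0, -0.0006], [0, 0, 0], -1],
    [[0, 0, -0.0006], [0, 0, 0], -1],
    [[0, 0, -0.0006], [0, 0, 0], -1],
    [[0, 0, -0.0006], [0, 0, 0], -1],
    [[0, 0, -0.0006], [0, 0, 0], -1],
    [[0, 0, -0.0006], [0, 0, 0], -1],
    [[0, 0, -0.0006], [0, 0, 0], -1],
    [[0, 0, -0.0006], [0, 0, 0], -1]
  ]
}}

```text
clock: 19.45
position: [0.5988, 0.0283, 0.1704]
ee_rot: [2.152, -2.289, -0.0]
force: [5.0, 0.3, -13.1]
width: 0.151
```

Call:
{"method": "play_rows", "body": {
  "rows": [
    [[0, 0, 0], [0, 0, 0], -1],
    [[0, 0, 0.006], [0, 0, 0], -1],
    [[0, 0, 0.011], [0, 0, 0], -1],
    [[0, 0, 0.0135], [0, 0, 0], -1],
    [[0, 0, 0.0135], [0, 0, 0], -1],
    [[0, 0, 0.0135], [0, 0, 0], 0],
    [[0, 0, 0.0135], [0, 0, 0], 0],
    [[0, 0, 0.0135], [0, 0, 0], 0],
    [[0, 0, 0.0135], [0, 0, 0], 0]
  ]
}}

```text
clock: 20.35
position: [0.5989, 0.0289, 0.1642]
ee_rot: [-2.152, 2.288, -0.0]
force: [-0.2, 0.9, 0.0]
width: 0.449
```

Call:
{"method": "play_rows", "body": {
  "rows": [
    [[0, 0, -0.08], [0, 0, 0], 0],
    [[0, 0, -0.16], [0, 0, 0], 0],
    [[0, 0, -0.24], [0, 0, 0], 0],
    [[0, 0, -0.24], [0, 0, 0], 0]
  ]
}}

```text
clock: 20.75
position: [0.6014, 0.0296, 0.29]
ee_rot: [-2.147, 2.283, -0.009]
force: [0.9, 1.0, 0.3]
width: 0.5
```

```bash
python3 - <<'E'
from h import *
snap('scene','s3'); snap('wrist','w4'); snap('side','sd3')
W=wcloud('w4'); x,y,z=W[...,0],W[...,1],W[...,2]
m=(z>.18)&(z<.23)&(x>.5)&(x<.8)&(abs(y)<.45)
n,l,s,c=cv2.connectedComponentsWithStats(m.astype(np.uint8))
for i in range(1,n):
    if s[i,4]>8:
        P=W[l==i]; t=P[P[:,2]>P[:,2].max()-.005]
        if len(t): print(np.round(c[i]),len(t),t.max(0).round(4),((t.min(0)+t.max(0))/2).round(4))
# handles: bar points z .102-.12
for f in('s3','sd3'):
    W=cloud(f); x,y,z=W[...,0],W[...,1],W[...,2]
    m=(z>.106)&(z<.125)&(x>.3)&(x<.75)&(y<-.1)
    n,l,s,c=cv2.connectedComponentsWithStats(m.astype(np.uint8))
    for i in range(1,n):
        if s[i,4]>8:
            P=W[l==i]; r=cv2.minAreaRect((P[:,:2]*1000).astype(np.float32)); print(f,c[i].round(),s[i,4],np.round(r[0],1),np.round(r[1],1),round(r[2],1),P.mean(0).round(4))
go([.55,-.15,.3],-93.45)
E
```

```text
[160. 214.] 352 [0.6142 0.1352 0.1928] [0.6042 0.1279 0.1903]
[277. 214.] 400 [0.6081 0.0349 0.1927] [0.5982 0.028  0.1904]
[ 60. 218.] 268 [0.6202 0.2352 0.2145] [0.6101 0.2275 0.212 ]
[  4. 214.] 72 [0.6247 0.3295 0.192 ] [0.6152 0.3244 0.1896]
[ 84. 283.] 97 [0.5363 0.244  0.1858] [0.5335 0.232  0.1833]
s3 [173. 142.] 91 [ 460.8 -329.4] [58. 15.] 56.8 [ 0.4627 -0.3277  0.1119]
s3 [147. 170.] 128 [ 581.  -321.1] [17.4 56.3] 20.0 [ 0.5823 -0.3209  0.1119]
sd3 [498.  91.] 217 [  616.4 -1525.4] [ 32.  267.1] 90.0 [ 0.6091 -1.5268  0.1153]
sd3 [361. 174.] 59 [ 577.6 -323.9] [14.  58.5] 21.2 [ 0.5749 -0.3186  0.1138]
sd3 [397. 187.] 103 [ 456.8 -331.2] [56.4 18.3] 59.0 [ 0.4555 -0.3288  0.113 ]
t 20.9 pos [0.5986 0.0285 0.2836] F [ 0.21  0.52 -0.63] w 0.498 shift [ 0.3623  0.075  -0.0326] turn [ 0.0002 -0.0002 -0.0013]
```

View pics/s3.png

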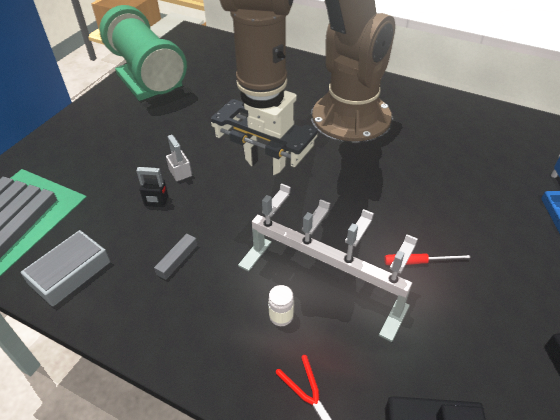

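View pics/w4.png

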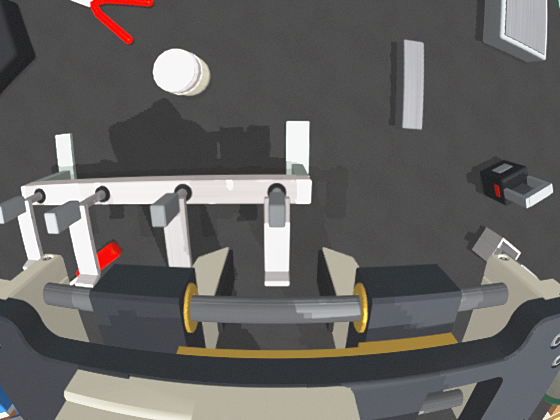

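All four are tested: hooks 1, 3 and 4 are home at 0.190 m, and hook 2 is drawn to 0.212 m. The dark thing's handle is at (0.579,-0.322), bar angle about 110°. The light one's is at (0.459,-0.330), bar angle about 57°. Go above the dark one.

```bash
python3 - <<'E'
from h import *
go([.579,-.322,.24],-70)
E
```

```text
t 20.9 pos [0.5986 0.0285 0.2836] F [ 0.21  0.52 -0.63] w 0.498 shift [ 0.702  -0.0041  0.0874] turn [ 2.000e-04 -2.000e-04 -3.921e-01]
```

Call:
{"method": "play_rows", "body": {
  "rows": [
    [[0.1, 0, 0], [0, 0, 0], 1],
    [[0.2, 0, 0], [0, 0, -0.1], 1],
    [[0.3, 0, 0], [0, 0, -0.2], 1],
    [[0.4, 0, 0.03], [0, 0, -0.3], 1],
    [[0.5, 0, 0.06], [0, 0, -0.392], 1],
    [[0.6, -0.003, 0.085], [0, 0, -0.392], 1],
    [[0.7, -0.003, 0.085], [0, 0, -0.392], 1],
    [[0.7, -0.003, 0.085], [0, 0, -0.392], 1],
    [[0.7, -0.003, 0.085], [0, 0, -0.392], 1],
    [[0.7, -0.003, 0.085], [0, 0, -0.392], 1]
  ]
}}

```text
clock: 21.9
position: [0.5788, -0.3191, 0.2405]
ee_rot: [-2.574, 1.8, 0.003]
force: [1.2, 0.4, 0.6]
width: 0.998
```

```bash
python3 - <<'E'
from h import *
go([.579,-.322,.24],-70)
snap('wrist','w5'); snap('scene','s4')
for f,W in(('w5',wcloud('w5')),('s4',cloud('s4'))):
    x,y,z=W[...,0],W[...,1],W[...,2]
    m=(z>.108)&(z<.122)&(x>.35)&(x<.75)&(y<-.2)&(y>-.45)
    n,l,s,c=cv2.connectedComponentsWithStats(m.astype(np.uint8))
    for i in range(1,n):
        if s[i,4]>8:
            P=W[l==i]; r=cv2.minAreaRect((P[:,:2]*1000).astype(np.float32)); print(f,c[i].round(),s[i,4],np.round(r[0],1),np.round(r[1],1),round(r[2],1),P.mean(0).round(4),P[:,2].max())
E
```

```text
t 21.9 pos [ 0.5788 -0.3191  0.2405] F [1.17 0.38 0.65] w 0.998 shift [0.0056 0.0016 0.001 ] turn [0.0004 0.002  0.0012]
w5 [279. 204.] 1025 [ 577.4 -322.2] [14.6 54.7] 21.2 [ 0.5782 -0.3223  0.1136] 0.1164092298898581
w5 [233. 293.] 80 [ 474.  -311.4] [ 8.9 17.5] 19.4 [ 0.4741 -0.3117  0.1121] 0.1153794656141652
w5 [259. 326.] 82 [ 443.5 -349. ] [ 9.9 18. ] 16.3 [ 0.4441 -0.3494  0.1139] 0.11547797621895635
s4 [173. 141.] 83 [ 460.5 -329.9] [62.  14.6] 57.1 [ 0.462  -0.3283  0.1125] 0.11732146370473717
s4 [147. 170.] 118 [ 581.6 -321.4] [17.  56.2] 22.5 [ 0.5817 -0.3205  0.1123] 0.11618419908161667
```

View pics/w5.png

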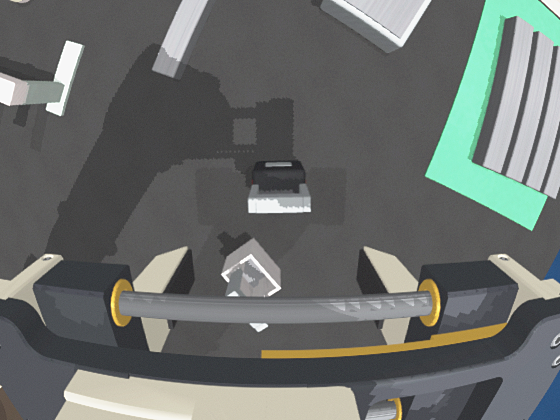

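Call:
{"method": "play_rows", "body": {
  "rows": [
    [[0.003, 0.004, 0.06], [0, 0, -0.018], 1],
    [[0.003, 0.004, 0.12], [0, 0, -0.018], 1],
    [[0.003, 0.004, 0.16], [0, 0, -0.018], 1],
    [[0.003, 0.004, 0.16], [0, 0, -0.018], 1],
    [[0.003, 0.004, 0.16], [0, 0, -0.018], 1]
  ]
}}

```text
clock: 22.5
position: [0.578, -0.3218, 0.1621]
ee_rot: [-2.591, 1.775, -0.0]
force: [1.1, 0.3, 0.8]
width: 1.002
```

```bash
python3 - <<'E'
from h import *
go([.5778,-.3222,.097],-68.8)
E
```

```text
t 22.5 pos [ 0.578  -0.3218  0.1621] F [1.06 0.26 0.8 ] w 1.002 shift [0.0006 0.0007 0.1303] turn [-0.0004  0.0001 -0.0005]
```

Call:
{"method": "play_rows", "body": {
  "rows": [
    [[0, 0, 0.06], [0, 0, 0], 1],
    [[0, 0, 0.1], [0, 0, 0], 1],
    [[0, 0, 0.13], [0, 0, 0], 1],
    [[0, 0, 0.13], [0, 0, 0], 1],
    [[0, 0, 0.13], [0, 0, 0], 0.1],
    [[0, 0, 0.13], [0, 0, 0], 0.1],
    [[0, 0, 0.13], [0, 0, 0], 0.1],
    [[0, 0, 0.13], [0, 0, 0], 0.1],
    [[0, 0, 0.13], [0, 0, 0], 0.1],
    [[0, 0, 0.13], [0, 0, 0], 0.1]
  ],
  "newtons": 45
}}

```text
clock: 23.5
position: [0.5775, -0.3231, 0.0968]
ee_rot: [2.59, -1.778, 0.001]
force: [-0.3, 0.4, 2.9]
width: 0.61
```

```bash
python3 - <<'E'
from h import *
go([.5775,-.3222,.097],-68.8)
E
```

```text
t 23.5 pos [ 0.5775 -0.3231  0.0968] F [-0.28  0.4   2.94] w 0.61 shift [-0.0018 -0.0006 -0.0003] turn [-0.0003 -0.0004 -0.0023]
```

Width 0.61 = 56 mm, so the handle is gripped. Lift it and carry it to in front of hook 4.

Call:
{"method": "play_rows", "body": {
  "rows": [
    [[0, 0, -0.02], [0, 0, 0], 0],
    [[0, 0, -0.06], [0, 0, 0], 0],
    [[0, 0, -0.1], [0, 0, 0], 0],
    [[0, 0, -0.142], [0, 0, 0], 0],
    [[0, 0, -0.142], [0, 0, 0], 0],
    [[0, 0, -0.142], [0, 0, 0], 0]
  ]
}}

```text
clock: 24.1
position: [0.5772, -0.323, 0.1673]
ee_rot: [2.59, -1.778, 0.0]
force: [-0.4, 0.3, -5.0]
width: 0.609
```

```bash
python3 - <<'E'
from h import *
snap('scene','s5')
go([.46,-.05,.17],-93.45)
go([.4638,.0364,.168],-93.45)
E
```

```text
t 24.15 pos [ 0.5767 -0.3229  0.1664] F [ 0.04  0.63 -4.44] w 0.61 shift [-0.5932  0.0216 -0.0066] turn [0.0013 0.0007 0.4086]
t 24.15 pos [ 0.5767 -0.3229  0.1664] F [ 0.04  0.63 -4.44] w 0.61 shift [-0.7517 -0.0476 -0.0025] turn [0.0013 0.0007 0.4086]
```

View pics/s5.png

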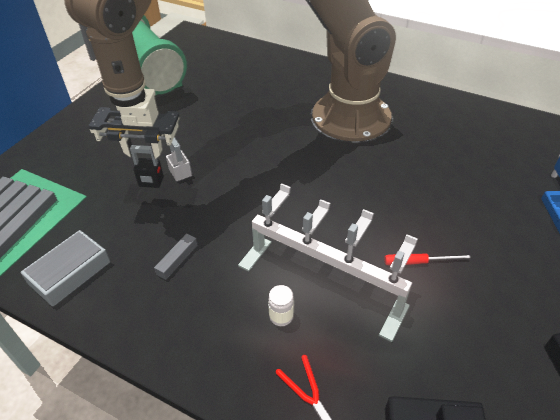

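Call:
{"method": "play_rows", "body": {
  "rows": [
    [[-0.04, 0.002, -0.004], [0, 0, 0], 0],
    [[-0.11, 0.006, -0.004], [0, 0, 0.05], 0],
    [[-0.19, 0.01, -0.004], [0, 0, 0.12], 0],
    [[-0.27, 0.012, -0.004], [0, 0, 0.2], 0],
    [[-0.35, 0.014, -0.004], [0, 0, 0.28], 0],
    [[-0.43, 0.016, -0.004], [0, 0, 0.36], 0],
    [[-0.51, 0.018, -0.004], [0, 0, 0.409], 0],
    [[-0.57, 0.02, -0.004], [0, 0, 0.409], 0],
    [[-0.59, 0.022, -0.004], [0, 0, 0.409], 0],
    [[-0.59, 0.022, -0.004], [0, 0, 0.409], 0]
  ]
}}

```text
clock: 25.15
position: [0.46, -0.0505, 0.1688]
ee_rot: [2.156, -2.284, -0.002]
force: [0.6, -0.6, -3.3]
width: 0.605
```

```bash
python3 - <<'E'
from h import *
go([.4638,.0364,.168],-93.45)
E
```

```text
t 25.15 pos [ 0.46   -0.0505  0.1688] F [ 0.62 -0.59 -3.35] w 0.605 shift [-0.1739  0.0023  0.0016] turn [ 0.0016 -0.      0.0024]
```

Call:
{"method": "play_rows", "body": {
  "rows": [
    [[-0.05, 0.001, 0.0], [0, 0, 0], 0],
    [[-0.11, 0.002, 0.0], [0, 0, 0], 0],
    [[-0.16, 0.002, 0.0], [0, 0, 0.002], 0],
    [[-0.174, 0.002, 0.0], [0, 0, 0.002], 0],
    [[-0.174, 0.002, 0.0], [0, 0, 0.002], 0],
    [[-0.174, 0.002, 0.0], [0, 0, 0.002], 0]
  ]
}}

```text
clock: 25.75
position: [0.4655, 0.0334, 0.169]
ee_rot: [2.148, -2.291, -0.0]
force: [0.5, -0.8, -3.5]
width: 0.609
```

```bash
python3 - <<'E'
from h import *
go([.5587,.0309,.168],-93.45)
snap('scene','s6'); snap('side','sd6'); snap('wrist','w6')
W=cloud('sd6'); x,y,z=W[...,0],W[...,1],W[...,2]
m=(x>.38)&(x<.505)&(y>-.04)&(y<.1)&(z>.02)&(z<.2)
P=W[m]
for a in np.arange(.03,.2,.01):
    q=P[(P[:,2]>a)&(P[:,2]<a+.01)]
    if len(q): print(round(a,2),len(q),q.min(0).round(3),q.max(0).round(3))
E
```

```text
t 25.75 pos [0.4655 0.0334 0.169 ] F [ 0.52 -0.82 -3.46] w 0.609 shift [-0.007  -0.1863  0.0018] turn [ 0.0008 -0.0008 -0.0041]
0.07 35 [0.443 0.009 0.074] [0.484 0.06  0.08 ]
0.08 85 [0.442 0.01  0.08 ] [0.486 0.062 0.09 ]
0.09 86 [0.441 0.007 0.09 ] [0.485 0.062 0.1  ]
0.1 96 [0.44  0.008 0.1  ] [0.485 0.061 0.11 ]
0.11 91 [0.441 0.009 0.11 ] [0.487 0.062 0.12 ]
0.12 102 [0.442 0.007 0.12 ] [0.489 0.061 0.13 ]
0.13 250 [0.442 0.004 0.13 ] [0.486 0.061 0.14 ]
0.14 44 [0.456 0.006 0.14 ] [0.474 0.06  0.15 ]
0.15 37 [0.457 0.007 0.151] [0.475 0.06  0.16 ]
0.16 38 [ 0.452 -0.007  0.16 ] [0.468 0.068 0.17 ]
0.17 84 [ 0.45  -0.011  0.17 ] [0.48  0.077 0.18 ]
0.18 172 [ 0.451 -0.011  0.18 ] [0.479 0.078 0.19 ]
0.19 72 [ 0.45  -0.013  0.19 ] [0.471 0.079 0.2  ]
```

View pics/sd6.png

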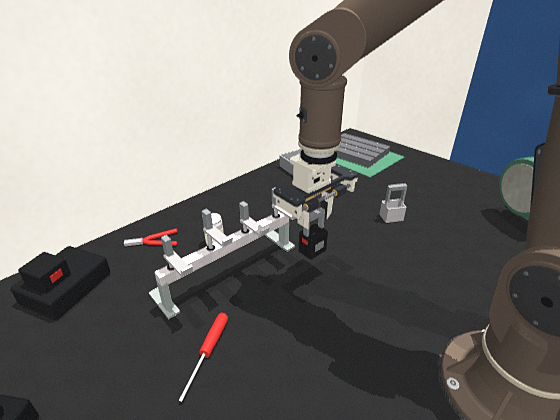

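View pics/w6.png

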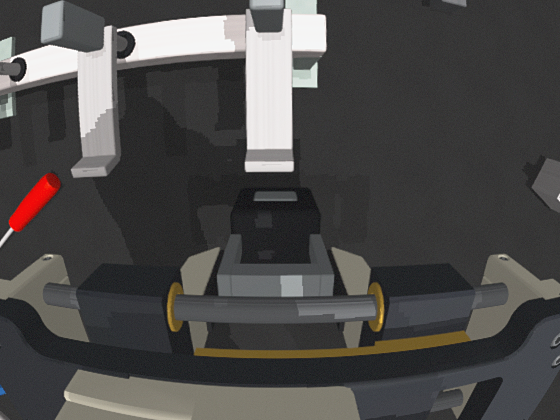

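Call:
{"method": "play_rows", "body": {
  "rows": [
    [[-0.006, 0, 0.004], [0, 0, 0], 0],
    [[-0.006, -0.02, 0.004], [0, 0, -0.003], 0],
    [[-0.006, -0.045, 0.004], [0, 0, -0.003], 0],
    [[-0.006, -0.075, 0.004], [0, 0, -0.003], 0],
    [[-0.006, -0.1, 0.004], [0, 0, -0.003], 0],
    [[-0.006, -0.1, 0.004], [0, 0, -0.003], 0],
    [[-0.006, -0.1, 0.004], [0, 0, -0.003], 0]
  ]
}}

```text
clock: 26.6
position: [0.5155, 0.0351, 0.1671]
ee_rot: [2.154, -2.286, -0.001]
force: [0.5, -0.1, -3.3]
width: 0.603
```

```bash
python3 - <<'E'
from h import *
go([.5587,.0309,.167],-93.45)
E
```

```text
t 26.6 pos [0.5155 0.0351 0.1671] F [ 0.53 -0.09 -3.27] w 0.603 shift [ 0.0033 -0.0868  0.0002] turn [0.0007 0.0001 0.0006]
```

No contact. Continue inward and then lower.

Call:
{"method": "play_rows", "body": {
  "rows": [
    [[0.002, -0.03, 0], [0, 0, 0], 0],
    [[0.003, -0.06, 0], [0, 0, 0], 0],
    [[0.003, -0.087, 0], [0, 0, 0], 0],
    [[0.003, -0.087, 0], [0, 0, 0], 0],
    [[0.003, -0.087, 0], [0, 0, 0], 0]
  ]
}}

```text
clock: 27.1
position: [0.5579, 0.0311, 0.1672]
ee_rot: [2.154, -2.286, -0.001]
force: [-0.4, 1.0, -3.9]
width: 0.608
```

```bash
python3 - <<'E'
from h import *
go([.5587,.0309,.144],-93.45)
snap('side','sd7')
E
```

```text
t 27.1 pos [0.5579 0.0311 0.1672] F [-0.44  0.99 -3.95] w 0.608 shift [ 0.0004 -0.0016  0.0464] turn [ 0.0011 -0.0001  0.0008]
```

View pics/sd7.png

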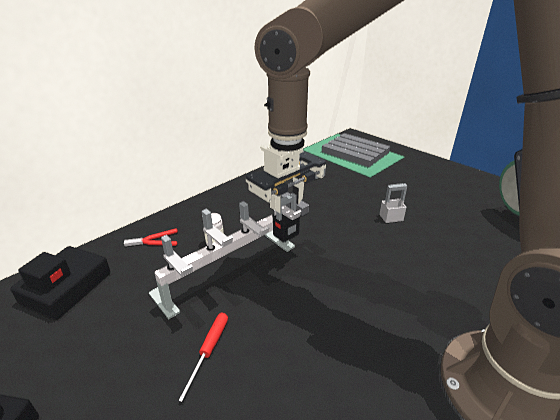

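Call:
{"method": "play_rows", "body": {
  "rows": [
    [[0, 0, 0.015], [0, 0, 0], 0],
    [[0, 0, 0.03], [0, 0, 0], 0],
    [[0, 0, 0.041], [0, 0, 0], 0],
    [[0, 0, 0.041], [0, 0, 0], 0]
  ]
}}

```text
clock: 27.55
position: [0.5579, 0.0308, 0.1457]
ee_rot: [2.153, -2.285, -0.002]
force: [0.0, -0.1, -3.9]
width: 0.608
```

Call:
{"method": "play_rows", "body": {
  "rows": [
    [[0, 0, 0.003], [0, 0, 0], 0],
    [[0, 0, 0.004], [0, 0, 0], 0],
    [[0, 0, 0.004], [0, 0, 0], 0]
  ]
}}

```text
clock: 27.85
position: [0.5589, 0.031, 0.145]
ee_rot: [-2.154, 2.286, -0.0]
force: [-0.3, -0.4, -3.3]
width: 0.605
```

Call:
{"method": "play_rows", "body": {
  "rows": [
    [[0, 0, 0.002], [0, 0, 0], 0],
    [[0, 0, 0.004], [0, 0, 0], 0],
    [[0, 0, 0.004], [0, 0, 0], 0]
  ]
}}

```text
clock: 28.15
position: [0.559, 0.031, 0.1437]
ee_rot: [-2.154, 2.286, -0.001]
force: [-2.9, -0.5, 4.3]
width: 0.607
```

Resting on the arm. Release, then go straight up.

Call:
{"method": "play_rows", "body": {
  "rows": [
    [[0, 0, 0], [0, 0, 0], 0.3],
    [[0, 0, 0], [0, 0, 0], 0.4],
    [[0, 0, 0], [0, 0, 0], 0.45],
    [[0, 0, 0], [0, 0, 0], 0.45],
    [[0, 0, -0.02], [0, 0, 0], 0.45],
    [[0, 0, -0.06], [0, 0, 0], 0.45],
    [[0, 0, -0.12], [0, 0, 0], 0.45],
    [[0, 0, -0.2], [0, 0, 0], 0.45],
    [[0, 0, -0.25], [0, 0, 0], 0.45]
  ]
}}

```text
clock: 29.05
position: [0.5595, 0.0315, 0.2715]
ee_rot: [-2.153, 2.284, -0.003]
force: [-0.0, -0.1, -0.2]
width: 0.725
```

```bash
python3 - <<'E'
from h import *
snap('side','sd8'); snap('scene','s8'); snap('wrist','w8')
for f in('s8','sd8'):
    W=cloud(f); x,y,z=W[...,0],W[...,1],W[...,2]
    m=(z>.106)&(z<.125)&(x>.3)&(x<.75)&(y<-.1)&(y>-.6)
    n,l,s,c=cv2.connectedComponentsWithStats(m.astype(np.uint8))
    for i in range(1,n):
        if s[i,4]>8:
            P=W[l==i]; r=cv2.minAreaRect((P[:,:2]*1000).astype(np.float32)); print(f,c[i].round(),s[i,4],np.round(r[0],1),np.round(r[1],1),round(r[2],1),P.mean(0).round(4))
go([.459,-.330,.24],-123)
E
```

```text
s8 [173. 142.] 92 [ 461.1 -329.4] [56.1 15.9] 58.7 [ 0.4628 -0.3277  0.1121]
sd8 [397. 187.] 101 [ 455.7 -330.7] [57.4 17.5] 59.1 [ 0.4552 -0.3292  0.113 ]
t 29.2 pos [0.5598 0.0313 0.2704] F [ 0.73 -0.92 -0.86] w 0.724 shift [0.7334 0.1585 0.0597] turn [-0.0038  0.0015  0.4931]
```

View pics/sd8.png

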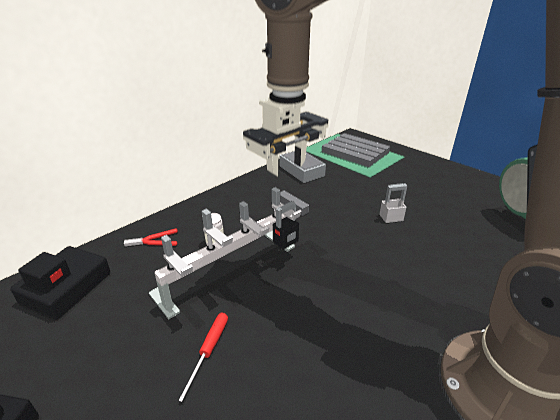

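View pics/w8.png

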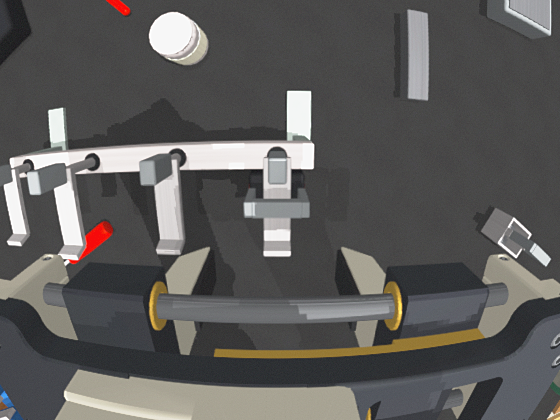

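View pics/s8.png

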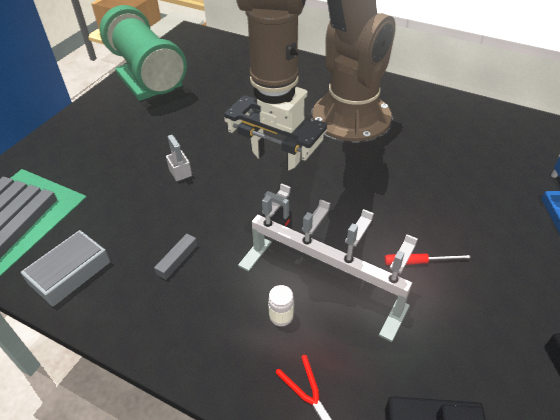

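The dark pack hangs on hook 4. The caddy is still at (0.459,-0.330). Go above it.

Call:
{"method": "play_rows", "body": {
  "rows": [
    [[0.08, 0.02, 0], [0, 0, 0], 1],
    [[0.18, 0.04, 0], [0, 0, 0.1], 1],
    [[0.28, 0.06, 0], [0, 0, 0.2], 1],
    [[0.38, 0.08, 0.02], [0, 0, 0.3], 1],
    [[0.48, 0.1, 0.04], [0, 0, 0.4], 1],
    [[0.58, 0.12, 0.06], [0, 0, 0.475], 1],
    [[0.68, 0.14, 0.06], [0, 0, 0.475], 1],
    [[0.732, 0.158, 0.06], [0, 0, 0.475], 1],
    [[0.732, 0.158, 0.06], [0, 0, 0.475], 1],
    [[0.732, 0.158, 0.06], [0, 0, 0.475], 1]
  ]
}}

```text
clock: 30.2
position: [0.4573, -0.33, 0.237]
ee_rot: [1.522, -2.748, -0.003]
force: [0.2, 0.2, 0.6]
width: 1.003
```

```bash
python3 - <<'E'
from h import *
go([.459,-.330,.24],-122)
snap('wrist','w9')
for f,W in(('w9',wcloud('w9')),):
    x,y,z=W[...,0],W[...,1],W[...,2]
    m=(z>.108)&(z<.122)&(x>.35)&(x<.75)&(y<-.2)&(y>-.45)
    n,l,s,c=cv2.connectedComponentsWithStats(m.astype(np.uint8))
    for i in range(1,n):
        if s[i,4]>8:
            P=W[l==i]; r=cv2.minAreaRect((P[:,:2]*1000).astype(np.float32)); print(f,c[i].round(),s[i,4],np.round(r[0],1),np.round(r[1],1),round(r[2],1),P.mean(0).round(4),P[:,2].max())
E
```

```text
t 30.2 pos [ 0.4573 -0.33    0.237 ] F [0.2  0.15 0.57] w 1.003 shift [-0.0018 -0.003  -0.006 ] turn [ 0.0018  0.0002 -0.0005]
w9 [276. 202.] 1069 [ 456.7 -331.5] [56.  14.5] 57.1 [ 0.4573 -0.3317  0.1136] 0.1159034659582865
```

View pics/w9.png

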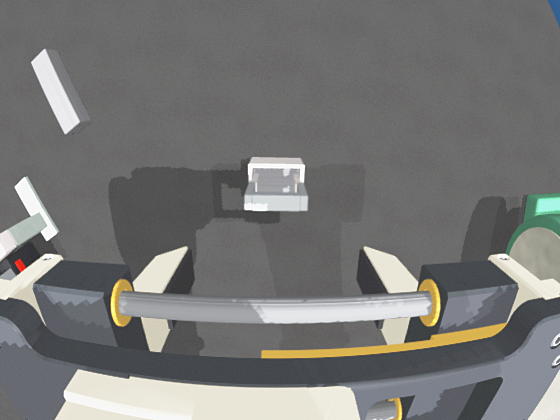

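Call:
{"method": "play_rows", "body": {
  "rows": [
    [[0.003, -0.001, 0.06], [0, 0, 0.012], 1],
    [[0.003, -0.001, 0.12], [0, 0, 0.012], 1],
    [[0.003, -0.001, 0.15], [0, 0, 0.012], 1],
    [[0.003, -0.001, 0.15], [0, 0, 0.012], 1],
    [[0.003, -0.001, 0.15], [0, 0, 0.012], 1]
  ]
}}

```text
clock: 30.75
position: [0.4586, -0.3299, 0.1633]
ee_rot: [-1.511, 2.754, 0.001]
force: [-0.1, 0.3, -0.1]
width: 1.0
```

```bash
python3 - <<'E'
from h import *
go([.4572,-.3315,.097],-122.8)
E
```

```text
t 30.75 pos [ 0.4586 -0.3299  0.1633] F [-0.1   0.32 -0.11] w 1.0 shift [0.0043 0.0006 0.1327] turn [0.0001 0.0005 0.005 ]
```

Call:
{"method": "play_rows", "body": {
  "rows": [
    [[0.004, 0.001, 0.06], [0, 0, 0.004], 1],
    [[0.004, 0.001, 0.1], [0, 0, 0.004], 1],
    [[0.004, 0.001, 0.132], [0, 0, 0.004], 1],
    [[0.004, 0.001, 0.132], [0, 0, 0.004], 1],
    [[0.004, 0.001, 0.132], [0, 0, 0.004], 0],
    [[0.004, 0.001, 0.132], [0, 0, 0.004], 0],
    [[0.004, 0.001, 0.132], [0, 0, 0.004], 0],
    [[0.004, 0.001, 0.132], [0, 0, 0.004], 0],
    [[0.004, 0.001, 0.132], [0, 0, 0.004], 0],
    [[0.004, 0.001, 0.132], [0, 0, 0.004], 0]
  ],
  "newtons": 45
}}

```text
clock: 31.75
position: [0.4567, -0.3326, 0.0974]
ee_rot: [-1.502, 2.759, -0.001]
force: [-0.3, 1.5, 3.3]
width: 0.607
```

Call:
{"method": "play_rows", "body": {
  "rows": [
    [[0, 0, -0.02], [0, 0, 0], 0],
    [[0, 0, -0.06], [0, 0, 0], 0],
    [[0, 0, -0.1], [0, 0, 0], 0],
    [[0, 0, -0.144], [0, 0, 0], 0],
    [[0, 0, -0.144], [0, 0, 0], 0],
    [[0, 0, -0.144], [0, 0, 0], 0]
  ]
}}

```text
clock: 32.35
position: [0.456, -0.3327, 0.1689]
ee_rot: [1.502, -2.759, 0.0]
force: [-0.7, 0.2, -3.9]
width: 0.61
```

```bash
python3 - <<'E'
from h import *
go([.42,-.05,.169],-93.45)
# hook3 stem (.6044,.1285); line dir (-.998,.060)
go([.46,.137,.168],-93.45)
E
```

```text
t 32.35 pos [ 0.456  -0.3327  0.1689] F [-0.68  0.23 -3.87] w 0.61 shift [-4.357e-01  3.674e-01 -4.000e-04] turn [-1.000e-04 -3.000e-04 -4.905e-01]
t 32.35 pos [ 0.456  -0.3327  0.1689] F [-0.68  0.23 -3.87] w 0.61 shift [-0.7932  0.5033  0.0015] turn [-1.000e-04 -3.000e-04 -4.905e-01]
```

Call:
{"method": "play_rows", "body": {
  "rows": [
    [[-0.04, 0.033, 0], [0, 0, 0], 0],
    [[-0.1, 0.084, 0], [0, 0, -0.07], 0],
    [[-0.16, 0.135, 0], [0, 0, -0.16], 0],
    [[-0.22, 0.185, 0], [0, 0, -0.26], 0],
    [[-0.28, 0.236, 0], [0, 0, -0.36], 0],
    [[-0.34, 0.287, 0], [0, 0, -0.44], 0],
    [[-0.4, 0.337, 0], [0, 0, -0.49], 0],
    [[-0.436, 0.367, 0], [0, 0, -0.49], 0],
    [[-0.436, 0.367, 0], [0, 0, -0.49], 0],
    [[-0.436, 0.367, 0], [0, 0, -0.49], 0]
  ]
}}

```text
clock: 33.35
position: [0.4197, -0.0499, 0.1681]
ee_rot: [2.154, -2.285, -0.002]
force: [-0.4, -0.7, -3.6]
width: 0.609
```

```bash
python3 - <<'E'
from h import *
go([.46,.137,.168],-93.45)
E
```

```text
t 33.35 pos [ 0.4197 -0.0499  0.1681] F [-0.37 -0.75 -3.62] w 0.609 shift [-3.779e-01 -5.820e-02  1.000e-04] turn [ 0.0016 -0.0002  0.0008]
```

Call:
{"method": "play_rows", "body": {
  "rows": [
    [[-0.05, 0, 0], [0, 0, 0], 0],
    [[-0.12, 0, 0], [0, 0, 0], 0],
    [[-0.19, -0.01, 0], [0, 0, 0], 0],
    [[-0.26, -0.03, 0], [0, 0, 0], 0],
    [[-0.33, -0.05, 0], [0, 0, 0], 0],
    [[-0.378, -0.058, 0], [0, 0, 0], 0],
    [[-0.378, -0.058, 0], [0, 0, 0], 0],
    [[-0.378, -0.058, 0], [0, 0, 0], 0]
  ]
}}

```text
clock: 34.15
position: [0.4609, 0.1359, 0.1681]
ee_rot: [2.151, -2.287, -0.001]
force: [-0.9, -0.7, -3.6]
width: 0.607
```

```bash
python3 - <<'E'
from h import *
go([.5645,.1309,.167],-93.45)
snap('side','sd10'); snap('wrist','w10')
W=cloud('sd10'); x,y,z=W[...,0],W[...,1],W[...,2]
m=(x>.40)&(x<.50)&(y>.08)&(y<.2)&(z>.02)&(z<.2)
P=W[m]
for a in np.arange(.06,.19,.01):
    q=P[(P[:,2]>a)&(P[:,2]<a+.01)]
    if len(q): print(round(a,2),len(q),q.min(0).round(3),q.max(0).round(3))
E
```

```text
t 34.15 pos [0.4609 0.1359 0.1681] F [-0.85 -0.74 -3.55] w 0.607 shift [-0.0027 -0.2074  0.0018] turn [ 0.0015 -0.0009 -0.001 ]
0.07 82 [0.435 0.109 0.071] [0.484 0.166 0.08 ]
0.08 155 [0.435 0.107 0.08 ] [0.484 0.166 0.09 ]
0.09 142 [0.436 0.107 0.09 ] [0.481 0.167 0.1  ]
0.1 162 [0.434 0.106 0.1  ] [0.482 0.166 0.11 ]
0.11 177 [0.434 0.106 0.11 ] [0.484 0.167 0.12 ]
0.12 131 [0.436 0.105 0.12 ] [0.486 0.166 0.129]
0.13 42 [0.451 0.108 0.13 ] [0.467 0.163 0.14 ]
0.14 46 [0.451 0.108 0.14 ] [0.467 0.164 0.15 ]
0.15 33 [0.451 0.109 0.15 ] [0.465 0.164 0.16 ]
0.16 43 [0.447 0.099 0.16 ] [0.463 0.172 0.17 ]
0.17 107 [0.445 0.093 0.17 ] [0.473 0.18  0.18 ]
0.18 207 [0.445 0.09  0.18 ] [0.469 0.181 0.19 ]
```

View pics/w10.png

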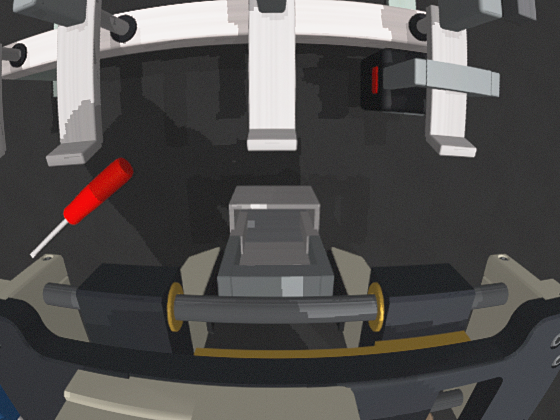

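View pics/sd10.png

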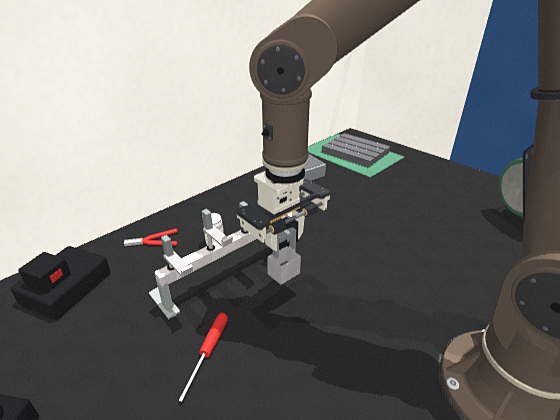

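Call:
{"method": "play_rows", "body": {
  "rows": [
    [[-0.002, 0, 0.002], [0, 0, 0], 0],
    [[-0.003, -0.02, 0.002], [0, 0, 0], 0],
    [[-0.003, -0.05, 0.002], [0, 0, 0], 0],
    [[-0.003, -0.08, 0.002], [0, 0, 0], 0],
    [[-0.003, -0.11, 0.002], [0, 0, 0], 0],
    [[-0.003, -0.12, 0.002], [0, 0, 0], 0],
    [[-0.003, -0.12, 0.002], [0, 0, 0], 0]
  ]
}}

```text
clock: 34.95
position: [0.5216, 0.1344, 0.1677]
ee_rot: [-2.152, 2.289, 0.0]
force: [-0.3, 0.5, -3.3]
width: 0.605
```

```bash
python3 - <<'E'
from h import *
go([.5625,.131,.167],-93.45)
E
```

```text
t 34.95 pos [0.5216 0.1344 0.1677] F [-0.33  0.54 -3.33] w 0.605 shift [ 0.0017 -0.0821  0.0014] turn [ 0.      0.0001 -0.0015]
```

Call:
{"method": "play_rows", "body": {
  "rows": [
    [[0.001, -0.03, 0], [0, 0, 0], 0],
    [[0.001, -0.06, 0], [0, 0, 0], 0],
    [[0.001, -0.081, 0], [0, 0, 0], 0],
    [[0.001, -0.081, 0], [0, 0, 0], 0],
    [[0.001, -0.081, 0], [0, 0, 0], 0]
  ]
}}

```text
clock: 35.45
position: [0.5604, 0.132, 0.1677]
ee_rot: [2.153, -2.287, -0.001]
force: [0.1, 0.3, -3.7]
width: 0.608
```

```bash
python3 - <<'E'
from h import *
go([.5625,.131,.144],-93.45)
snap('side','sd11')
E
```

```text
t 35.45 pos [0.5604 0.132  0.1677] F [ 0.14  0.34 -3.71] w 0.608 shift [ 0.0018 -0.0043  0.0475] turn [ 0.0009 -0.0002 -0.0001]
```

View pics/sd11.png

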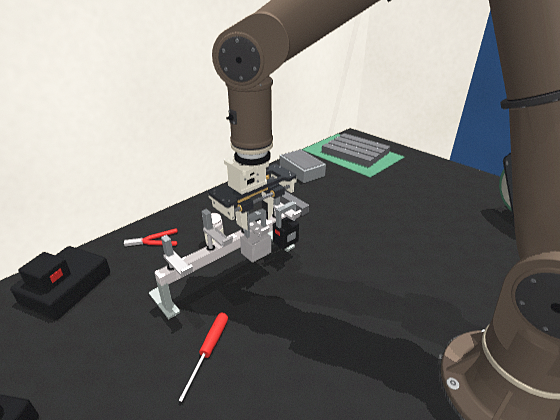

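Call:
{"method": "play_rows", "body": {
  "rows": [
    [[0.006, 0.008, 0], [0, 0, 0], 0],
    [[0.006, 0.008, 0.01], [0, 0, 0], 0],
    [[0.006, 0.008, 0.025], [0, 0, 0], 0],
    [[0.006, 0.008, 0.041], [0, 0, 0], 0],
    [[0.006, 0.008, 0.042], [0, 0, 0], 0],
    [[0.006, 0.008, 0.042], [0, 0, 0], 0]
  ]
}}

```text
clock: 36.1
position: [0.5568, 0.1291, 0.1464]
ee_rot: [2.153, -2.287, -0.001]
force: [0.5, -0.1, -3.1]
width: 0.603
```

Call:
{"method": "play_rows", "body": {
  "rows": [
    [[0, 0, 0.002], [0, 0, 0], 0],
    [[0, 0, 0.004], [0, 0, 0], 0],
    [[0, 0, 0.004], [0, 0, 0], 0]
  ]
}}

```text
clock: 36.4
position: [0.5571, 0.1292, 0.145]
ee_rot: [-2.153, 2.288, -0.0]
force: [-0.1, -0.4, -3.2]
width: 0.611
```

Call:
{"method": "play_rows", "body": {
  "rows": [
    [[0, 0, 0.002], [0, 0, 0], 0],
    [[0, 0, 0.004], [0, 0, 0], 0],
    [[0, 0, 0.004], [0, 0, 0], 0]
  ]
}}

```text
clock: 36.7
position: [0.5572, 0.1292, 0.1439]
ee_rot: [-2.153, 2.287, -0.001]
force: [-3.4, -0.9, 6.9]
width: 0.609
```

In contact. Release and rise.

Call:
{"method": "play_rows", "body": {
  "rows": [
    [[0, 0, -0.001], [0, 0, 0], 0.3],
    [[0, 0, -0.001], [0, 0, 0], 0.4],
    [[0, 0, -0.001], [0, 0, 0], 0.45],
    [[0, 0, -0.001], [0, 0, 0], 0.45],
    [[0, 0, -0.02], [0, 0, 0], 0.45],
    [[0, 0, -0.06], [0, 0, 0], 0.45],
    [[0, 0, -0.12], [0, 0, 0], 0.45],
    [[0, 0, -0.2], [0, 0, 0], 0.45],
    [[0, 0, -0.3], [0, 0, 0], 0.45],
    [[0, 0, -0.36], [0, 0, 0], 0.45]
  ]
}}

```text
clock: 37.7
position: [0.5576, 0.1299, 0.3275]
ee_rot: [-2.151, 2.284, -0.003]
force: [1.8, 0.5, 0.1]
width: 0.728
```

Call:
{"method": "play_rows", "body": {
  "rows": [
    [[0.1, 0.05, 0], [0, 0, 0], 0.45],
    [[0.2, 0.1, 0], [0, 0, 0], 0.45],
    [[0.3, 0.15, 0], [0, 0, 0], 0.45],
    [[0.4, 0.2, 0], [0, 0, 0], 0.45],
    [[0.4, 0.2, 0], [0, 0, 0], 0.45],
    [[0.4, 0.2, 0], [0, 0, 0], 0.45],
    [[0.4, 0.2, 0], [0, 0, 0], 0.45]
  ]
}}

```text
clock: 38.4
position: [0.4453, -0.0642, 0.3237]
ee_rot: [-2.152, 2.288, -0.001]
force: [0.2, 0.1, 0.0]
width: 0.724
```

```bash
python3 - <<'E'
from h import *
st()
snap('side','sd12'); snap('scene','s12'); snap('wrist','w12')
for f in('sd12','s12','w12'):
    W=wcloud(f) if f[0]=='w' else cloud(f)
    x,y,z=W[...,0],W[...,1],W[...,2]
    m=(z>.155)&(z<.23)&(x>.48)&(x<.66)&(y>-.05)&(y<.4)
    n,l,s,c=cv2.connectedComponentsWithStats(m.astype(np.uint8))
    for i in range(1,n):
        if s[i,4]>20:
            P=W[l==i]; print(f,c[i].round(),s[i,4],P.min(0).round(3),P.max(0).round(3))
E
```

```text
{'clock': 38.4, 'joints': [0.4395, 0.1111, -0.4547, 1.8032, 0.0516, 1.2377, -1.6617], 'dq': [-0.0265, 0.017, -0.0205, -0.0097, -0.0018, -0.0022, -0.0024], 'joint_efforts': [1.7374, -39.9054, -0.3027, -32.4537, 0.1852, 0.0317, 0.167], 'position': [0.4453, -0.0642, 0.3237], 'ee_rot': [-2.1516, 2.288, -0.0013], 'force': [0.1607, 0.0525, 0.0479], 'ft_torque': [0.0442, 0.0279, -0.0156], 'width': 0.7239}
sd12 [276. 196.] 118 [0.586 0.022 0.155] [0.608 0.036 0.194]
sd12 [285. 207.] 119 [0.55  0.001 0.155] [0.567 0.057 0.164]
sd12 [244. 210.] 141 [0.592 0.119 0.155] [0.614 0.136 0.194]
sd12 [214. 230.] 471 [0.527 0.215 0.164] [0.62  0.244 0.215]
sd12 [296. 213.] 35 [0.515 0.021 0.155] [0.524 0.046 0.166]
sd12 [256. 224.] 140 [0.546 0.099 0.155] [0.566 0.156 0.163]
sd12 [264. 229.] 42 [0.521 0.119 0.155] [0.529 0.144 0.164]
sd12 [167. 245.] 165 [0.604 0.32  0.155] [0.625 0.334 0.193]
sd12 [186. 269.] 51 [0.533 0.32  0.155] [0.54  0.343 0.164]
s12 [284. 186.] 40 [0.519 0.022 0.155] [0.529 0.046 0.163]
s12 [271. 201.] 284 [0.552 0.004 0.155] [0.613 0.06  0.194]
s12 [324. 203.] 48 [0.525 0.121 0.155] [0.536 0.146 0.164]
s12 [312. 216.] 310 [0.55  0.102 0.155] [0.619 0.158 0.193]
s12 [358. 228.] 510 [0.531 0.217 0.155] [0.624 0.245 0.214]
s12 [411. 238.] 56 [0.537 0.321 0.155] [0.547 0.345 0.164]
s12 [398. 260.] 153 [0.608 0.321 0.155] [0.63  0.336 0.193]
w12 [168.  45.] 576 [0.587 0.021 0.155] [0.608 0.036 0.194]
w12 [79. 59.] 569 [0.593 0.12  0.155] [0.614 0.135 0.193]
w12 [ 16. 103.] 1483 [0.528 0.214 0.156] [0.62  0.245 0.205]
w12 [173.  86.] 798 [0.55  0.002 0.155] [0.568 0.06  0.163]
w12 [ 90. 103.] 582 [0.548 0.1   0.155] [0.565 0.159 0.163]
w12 [174. 125.] 192 [0.516 0.021 0.155] [0.525 0.045 0.164]
w12 [ 89. 131.] 144 [0.522 0.119 0.155] [0.531 0.146 0.164]
```

View pics/sd12.png

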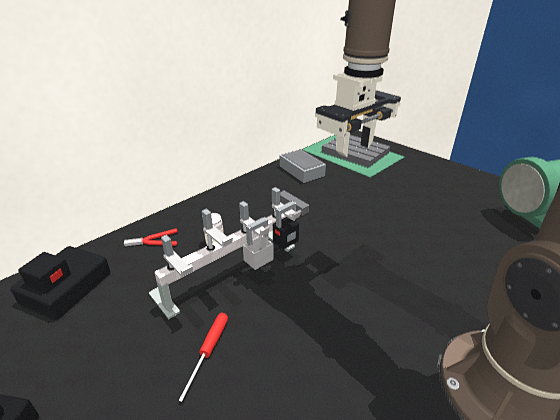

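View pics/s12.png

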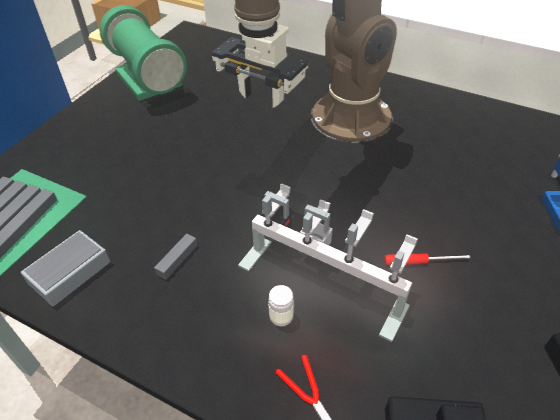

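View pics/w12.png

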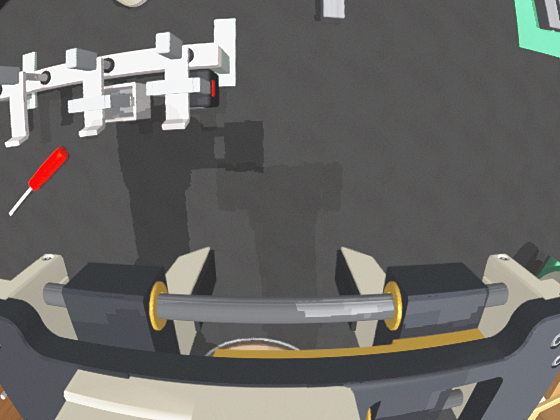

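Call:
{"method": "play_rows", "body": {
  "rows": [
    [[0, 0, 0], [0, 0, 0], 0.45],
    [[0, 0, 0], [0, 0, 0], 0.45],
    [[0, 0, 0], [0, 0, 0], 0.45],
    [[0, 0, 0], [0, 0, 0], 0.45],
    [[0, 0, 0], [0, 0, 0], 0.45],
    [[0, 0, 0], [0, 0, 0], 0.45],
    [[0, 0, 0], [0, 0, 0], 0.45],
    [[0, 0, 0], [0, 0, 0], 0.45],
    [[0, 0, 0], [0, 0, 0], 0.45],
    [[0, 0, 0], [0, 0, 0], 0.45]
  ]
}}

```text
clock: 39.55
position: [0.4452, -0.0645, 0.323]
ee_rot: [-2.153, 2.288, -0.0]
force: [-0.1, 0.4, -0.2]
width: 0.719
```

```bash
python3 - <<'E'
from h import *
snap('side','sd13')
W=cloud('sd13'); A=cloud('sd12')
for Q in(A,W):
    x,y,z=Q[...,0],Q[...,1],Q[...,2]
    for y0,y1 in((-.02,.075),(.08,.175)):
        m=(x>.5)&(x<.6)&(y>y0)&(y<y1)&(z>.05)&(z<.165); print(Q[m].mean(0).round(4),Q[m][:,2].min().round(4),m.sum())
print(arm.sign_off())
E
```

```text
[0.5548 0.0379 0.1123] 0.0505 1140
[0.5587 0.1342 0.1063] 0.05 1376
[0.5548 0.0379 0.1123] 0.0502 1149
[0.5588 0.1343 0.1064] 0.0502 1374
the job is handed in; nothing more can be done
None
```

I tugged all four hooks from left to right, hung the two handled things that were on the bench, and handed the job in at about 39.6 s.

| Hook (from the left) | Tug | Result |
|---|---|---|
| 1 | about 15 N, held about 1 s | held, sprang back |
| 2 | slid at low force | unlatched; drawn up to its 22 mm stop and left there empty |
| 3 | about 15–16 N, held about 1 s | held, sprang back |
| 4 | about 13–14 N, held about 1 s | held, sprang back |

The wrist force reading can be off by a few newtons, so the hook 1 and 3 tugs may have run slightly above or below these figures. By their lift of about 7 mm they were 14–15 N, well under the 20 N limit.

- **Hung things:** the dark battery pack is on hook 4 and the steel caddy is on hook 3, one to a hook. Hook 1 is empty.
- **Caddy position:** I set it about 47 mm out from the stem and about 3 mm to the side, instead of 38 mm out. This kept the gripper clear of the raised hook 2.
- **Last checks:** the heads of hooks 1, 3 and 4 are back at their home height, and hook 2 is 22 mm up. Both handle bars rest on their arms, and the two side pictures about a second apart agree to 0.1 mm, so nothing is swinging. The gripper is clear, and the bystander things look untouched in the pictures.
- **Third handled thing:** I saw none in any camera.

No check failed.

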